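# Lock the filter press with the extension bar

## Robot

A 7-joint arm with a two-finger parallel gripper is mounted at the origin on the work surface. World frame = base frame: x ahead of the robot, y to its left, z up, the work surface at z = 0. Lengths are in m, angles in rad, forces in N, time in s.
With the tool pointing down it reaches from about 0.4 to 0.85 m from the base axis. Payload 10.4 kg.
Tool frame: the origin (TCP) lies between the finger pads; the fingertips stand 14 mm ahead of it and the grasp point (between the pads) lies 5 mm behind it; z points along the fingers, y is the direction in which the jaws open and shut (so a half turn about z gives the same grasp; the last joint's range is limited). The gripper opens to 87 mm and grips with 3 to 60 N. Pads are 19 mm wide; open, the fingers measure 117 mm over their backs; the gripper's body (75 mm by 190 mm) begins 51 mm behind the grasp point.
Start: joints at [-1.336, 0.332, -0.065, 1.46, 0.022, 1.35, -0.088], TCP at [0.159, 0.604, 0.2] pointing down, gripper open.
Joint ranges: [-2.6, 2.6], [-0.5, 2.12], [-1.47, 1.34], [0.16, 2.42], [-1.27, 4.41], [0.06, 2.06], [-2.6, 2.6]. Speed limits (rad/s): [2.22, 2.22, 2.79, 2.79, 3.14, 3.14, 3.14].

## Interface

Orientations are given as a unit quaternion [x, y, z, w].
In Python, from bench import readout, camera, calibration, order gives the robot as it stands.
- The arm moves only by the tool apply_moves, never from a script. Its argument "deltas" is a list of rows, each an object with "translation": the shift along the world's x, y, z in m, a list of three; "turn": the turn, a rotation vector about the world's x, y, z in rad, a list of three; "hand": the finger opening in m, from 0 to 0.087. A call has 1 to 5 rows; each row shifts and turns the pose as measured when the row begins; what a row does not reach is not made up. A row lasts 1/10 s, in which the tool goes at most 50 mm and 8.59 degrees, less where a joint would pass 70% of its speed; a pose out of reach is approached as far as the arm can. A call with a gripper value outside its range is refused whole. The fingers move at their own pace and stop on an object; "newtons" is the grip in N (left out, the last holds). Time passes only in rows, so rows that do not move let the fingers close. It gives the time, the measured TCP pose, the force and the opening at its end, in the units of the state.
- readout.read_state(): the state, without advancing time (a new reading comes with each control period).
- camera(name): name is "scene" or "side" or "wrist"; returns the picture (420x560x3 uint8, red, green, blue); there is no depth.
- calibration(name): a dict with "fx", "fy", "cx", "cy" (pixels), "D" ([k1, k2, p1, p2, k3] as OpenCV has them; the pictures are not rectified), "extrinsics" (4x4, takes a point from world to camera coordinates). Camera axes: x right, y down, z forward; pixel columns grow to the right and rows downward; lengths in m; the calibration is good to about 2 mm. A picture is of the moment at which its call begins: read the wrist's pose just before it. calibration takes no time and is no camera call; for the wrist camera it gives the pose at the moment of the call.
- order.close_job(): hands the job in, once; it reports no verdict.
The state is a dict: "time": time; "joint_positions": joint angles; "joint_vel": joint speeds; "joint_torque": joint torques, N m; "ee_pos": TCP position; "eef_rot": TCP orientation; "ft_force": force on the tool from outside, world axes, zero at the start; "torque": the same for the moment, N m; "width": finger opening in m.
Only numpy, scipy, OpenCV 4.12 (cv2) and the standard library are available. Lean on these libraries where they do the work, as an engineer would, in place of code of your own. Each camera call takes 0.05 s, during which the arm holds its last target. There are 200 camera calls.

## Task

Lock the small filter press: slip the socket of the yellow-handled extension bar fully onto the clamp's short steel stub, right up to the collar, and with it swing the lever counter-clockwise (seen from above) past its dead point until it is firmly home against its stop. Never push on the press with the fingers, and do not force the bar against it: some 11 N sideways at the handle is enough, over 22 N is too much. Then, leaving the lever locked, draw the bar off, lay it back in its white cradle pointing as before, let go, and leave everything else where it stands.

Things in the scene. Friction and masses are not known exactly. Their poses are not given: they have to be found in the camera images.
- press: grey bench-fixed filter press, base 215 x 95 mm, 90 mm tall; origin on the bench under the lever's vertical pivot, x away from the robot, to the clear-and-blue filter cell. The lever swings level about this origin, counter-clockwise seen from above: at joint 0 the stub points 2.54 rad (146 deg) from the press's x, to the robot's left; at the stop 3.74 rad (214 deg)
- lever (a joint): angle of the red lever in rad, 0 fully open (starts at 0.03 to 0.17), the stop at 1.20; beyond 1.185 it is home and locked. The effort needed grows to about 2.2 N m near 0.6, falls to 0.8 N m (friction) at the dead point at 1.08 and to 0.3 N m before the stop, then rises steeply. Released beyond the dead point the stiff joint stays where it is, not locked until pushed home
- stub_tip (a point): free end of the lever's round steel stub, on its axis, 103 mm from the pivot, 58 mm above the bench; x of its frame points outward along the stub, away from the pivot, z up. The stub is 13 mm thick, 60 mm long, its last 11 mm tapered to 6 mm
- stub_root (a point): point on the stub's axis at the collar (30 mm across) at its foot, 44 mm from the pivot, 58 mm above the bench, same frame as the tip: the socket's mouth meets the collar here when fully on
- bar_grip (a point): where the extension bar is best gripped, on its axis, half-way up, 120 mm behind the socket's mouth. The bar is 190 mm long, 26 mm high, 0.25 to 0.5 kg; handle 24 mm wide, its rear yellow, the front steel. x of its frame points along the bar to the socket's mouth, z up. It starts lying in the cradle with the socket away from the robot
- bar_center (a point): the bar's mid-length, on its axis, 95 mm behind the mouth, 25 mm before the grip point; same frame
- bar_mouth (a point): centre of the socket's open mouth at the bar's front end, on its axis; same frame. The socket is 26 mm square outside, 61 mm deep, with a 17 mm square bore: loose on the stub by 2 mm each side, so under load the bar leads the lever by some 0.04 to 0.09 rad
- cradle_seat (a point): where the bar's mid-length lies when it is in its white bench-fixed cradle, 43 mm above the bench; x along the cradle, the way the socket should point, z up. Two U-shaped rests, 62 mm before and behind, 14 mm thick, 34 mm wide inside, floor 30 mm and cheeks 52 mm above the bench; base plate 160 x 70 x 8 mm
- dropper: bystander, to be left alone: white dropper bottle, 44 mm across, 110 mm tall
- carton: bystander, to be left alone: pink carton 35 x 50 x 85 mm tall
- spanner: bystander, to be left alone: steel spanner lying flat beside the cradle, about 180 mm long
- spare_cell: bystander, to be left alone: spare blue filter cell, 74 x 72 x 12 mm, lying in a grey tray
- jar: bystander, to be left alone: white jar with a red cap, 60 mm across, 80 mm tall
- wash: bystander, to be left alone: white bottle with a blue cap, 70 mm across, 170 mm tall

How it is judged:
On the way, in this order (a step that is already met when the one before it is completed fails the run):
1. the bar's socket is fully on the stub, its mouth within 5 mm of the collar, the lever still short of its dead point (distance between bar_mouth and stub_root below 0.005 m and value of joint lever below 1 rad), for 0.1 s.
2. the lever is home against its stop, thrown with the bar still on the stub (mouth within 15 mm of the collar) (value of joint lever above 1.185 rad and distance between bar_mouth and stub_root below 0.015 m), for 0.1 s.
At the end, for the whole second after the job is handed in: the lever is home against its stop (beyond 1.185 rad) and the bar lies at rest down in both rests of its cradle, its middle within 30 mm of the cradle's, in line within 0.2 rad and with the socket pointing as at the start (value of joint lever above 1.185 rad and horizontal distance between bar_center and cradle_seat below 0.03 m and z of bar_center in the frame of cradle_seat between -0.005 and 0.005 m and angle between the x axis of bar_center and the x axis of cradle_seat, either way round below 0.2 rad and x of bar_mouth in the frame of cradle_seat above 0.05 m and linear speed of bar below 0.02 m/s); the robot touches nothing.
It fails at once if the fingers or arm push on the press or its lever (over 3 N) (contact force between any of the arm, the fingers and press above 3 N).
It fails at once if the bar is forced against the press or its lever: contact forces on the stub add up to more than 120 N (as some 22 N sideways at the grip point makes, through the leverage) (contact force between bar and press above 120 N).
It fails at once if a bystander is moved by more than 20 mm (distance of any of dropper, carton, spanner, spare_cell, jar, wash from where it was at the start of the episode above 0.02 m).
It also fails if it takes over 72 s, if anything falls off the work surface, if the arm or the gripper's body presses on something with over 40 N, if the wrist force passes 120 N, or if a joint passes its speed limit or range.

## Working session

There is one attempt and no reset: what is moved stays moved. The work goes in short steps, Python scripts to look and compute and a tool call to move; the robot and the scene stay as the last step left them, time stands still between calls to the robot, and variables do not carry over. Pictures are saved under pics/ and viewed, about 8 in all and at most 12, crops included, and the job is handed in when it is done.

Besides the shell and the picture viewer there is one more tool, called after "Call:" by a JSON object that holds its "method" and its "body". apply_moves: Moves the arm, as the interface text tells. Its arguments: {"type":"object","properties":{"deltas":{"type":"array","items":{"type":"object","properties":{"translation":{"type":"array","items":{"type":"number"}},"turn":{"type":"array","items":{"type":"number"}},"hand":{"type":"number"}}}},"newtons":{"type":"number"}},"required":["deltas"]}

```bash
mkdir -p pics; ls; python3 - <<'E'
from bench import readout, camera, calibration
import cv2,numpy as np
np.set_printoptions(precision=4,suppress=True)
s=readout.read_state();print({k:np.round(v,4) for k,v in s.items()})
for n in("scene","side","wrist"):
    c=calibration(n);im=camera(n);cv2.imwrite(f"pics/{n}0.png",im[:,:,::-1])
    print(n,c["fx"],c["cx"],c["cy"],c["D"]);print(np.array(c["extrinsics"]))
a=[cv2.imread(f"pics/{n}0.png") for n in("scene","side")]
E
```

```text
pics
{'time': np.float64(0.0), 'joint_positions': array([-1.3357,  0.3328, -0.0647,  1.4609,  0.0216,  1.3499, -0.0885]), 'joint_vel': array([ 0.0022,  0.0005, -0.0004, -0.0016, -0.0009,  0.0004,  0.0016]), 'joint_torque': array([  0.0009, -62.3272,   0.0253, -38.9897,  -0.0612,   0.0399,
         0.0001]), 'ee_pos': array([0.1592, 0.604 , 0.1997]), 'eef_rot': array([ 0.1285,  0.9917, -0.0007, -0.0001]), 'ft_force': array([-0.3377,  0.6507,  0.8768]), 'torque': array([-0.0122, -0.0336,  0.0606]), 'width': np.float64(0.0871)}
scene 449.89850080919314 281.530259942174 217.14617648984125 [-0.0151  0.      0.      0.      0.    ]
[[ 0.0168  0.9998  0.0123 -0.0093]
 [ 0.7137 -0.0034 -0.7004 -0.3561]
 [-0.7002  0.0206 -0.7136  1.8588]
 [ 0.      0.      0.      1.    ]]
side 393.02223187257243 290.92978118624393 205.6394508312491 [-0.0722  0.      0.      0.      0.    ]
[[ 0.9735 -0.2287  0.005  -0.5643]
 [-0.1493 -0.6518 -0.7435  0.1439]
 [ 0.1734  0.723  -0.6687  1.1838]
 [ 0.      0.      0.      1.    ]]
wrist 290.9862879773743 280.98327501222514 204.9957321815125 [-0.0444  0.      0.      0.      0.    ]
[[ 0.2557  0.9667 -0.0015 -0.6245]
 [ 0.9303 -0.2457  0.2723 -0.0329]
 [ 0.2629 -0.071  -0.9622  0.3916]
 [ 0.      0.      0.      1.    ]]
```

View pics/scene0.png

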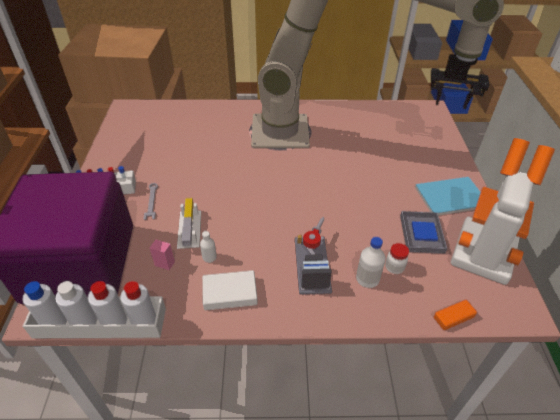

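View pics/side0.png

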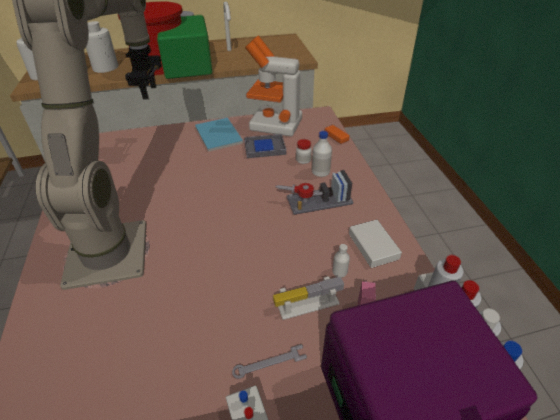

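```bash
cat > h.py <<'E'
import numpy as np,cv2
from bench import readout,camera,calibration
np.set_printoptions(precision=4,suppress=True)
def ray(c,px):
    K=np.array([[c["fx"],0,c["cx"]],[0,c["fy"],c["cy"]],[0,0,1]])
    p=cv2.undistortPoints(np.array([[px]],float),K,np.array(c["D"]))[0,0]
    E=np.array(c["extrinsics"]);R=E[:3,:3]
    return -R.T@E[:3,3], R.T@np.array([p[0],p[1],1.])
def plane(c,px,z):
    o,d=ray(c,px);return o+d*(z-o[2])/d[2]
def tri(c1,p1,c2,p2):
    o1,d1=ray(c1,p1);o2,d2=ray(c2,p2)
    t=np.linalg.lstsq(np.c_[d1,-d2],o2-o1,rcond=None)[0]
    a,b=o1+t[0]*d1,o2+t[1]*d2
    return (a+b)/2,np.linalg.norm(a-b)
def proj(c,P):
    E=np.array(c["extrinsics"]);K=np.array([[c["fx"],0,c["cx"]],[0,c["fy"],c["cy"]],[0,0,1]])
    return cv2.projectPoints(np.atleast_2d(np.array(P,float)),cv2.Rodrigues(E[:3,:3])[0],E[:3,3],K,np.array(c["D"]))[0][:,0]
E
python3 - <<'E'
from h import *
a=cv2.imread("pics/scene0.png");b=cv2.imread("pics/side0.png")
def cr(i,x,y,w=100,h=75): return cv2.resize(i[y:y+h,x:x+w],(400,300),interpolation=cv2.INTER_CUBIC)
cv2.imwrite("pics/c1.png",np.vstack([np.hstack([cr(a,150,190),cr(a,270,215)]),np.hstack([cr(b,260,260),cr(b,265,150)])]))
c=calibration("scene")
print(plane(c,(190,203),.056),plane(c,(185,243),.056),plane(c,(312,270),0),plane(c,(320,222),.058))
E
```

```text
[ 0.4876 -0.2992  0.056 ] [ 0.6612 -0.2925  0.056 ] [0.7224 0.0889 0.    ] [0.5778 0.1199 0.058 ]
```

View pics/c1.png

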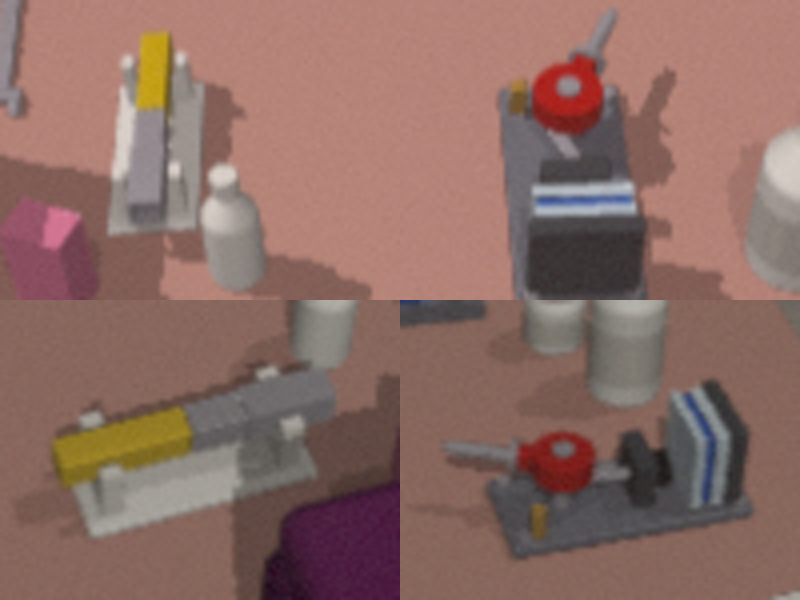

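```bash
python3 - <<'E'
from h import *
c=calibration("scene");s=calibration("side")
S=lambda x,y,ox,oy:(x/4+ox-.375,y/4+oy-.375)
P=lambda n,a,b:print(n,*tri(c,a,s,b))
sc=lambda x,y:S(x,y,150,190); sp=lambda x,y:S(x-400,y,270,215)
ss=lambda x,y:S(x,y-300,260,260); sq=lambda x,y:S(x-400,y-300,265,150)
P("rear top L(+y)",sc(170,34),ss(55,440))
P("rear top R",sc(142,34),ss(68,460)) 
P("front top +y",sc(160,205),ss(318,368))
P("tip",sp(613,12),sq(445,447))
P("hub",sp(569,87),sq(565,450))
print(proj(c,[[.47,-.3,.056]]))
a=cv2.imread("pics/scene0.png")
# base corners rough
for p in [(503,92),(610,92),(518,298),(648,298)]: print(plane(c,sp(*p),0.01))
for p in [(490,490),(518,553),(748,508)]: print('side',plane(s,sq(*p),0.01))
for p in [(108,232),(197,228),(120,85),(205,85)]: print('cradle',plane(c,sc(*p),0.008))
for p in [(100,533),(316,472),(78,488)]: print('cradle side',plane(s,ss(*p),0.008))
E
```

```text
rear top L(+y) [ 0.4619 -0.2969  0.0524] 0.002873385555816271
rear top R [ 0.4667 -0.3182  0.0577] 0.001433852255348365
front top +y [ 0.6478 -0.2806  0.0508] 0.0009664870440306114
tip [0.5571 0.1305 0.0559] 0.0010108637621686549
hub [0.6505 0.0881 0.07  ] 0.0024184007059956155
[[190.436  199.3142]]
[0.6003 0.0431 0.01  ]
[0.6008 0.1284 0.01  ]
[0.799  0.0463 0.01  ]
[0.7998 0.1399 0.01  ]
side [0.5939 0.1186 0.01  ]
side [0.5988 0.0352 0.01  ]
side [0.805  0.0461 0.01  ]
cradle [ 0.6382 -0.3283  0.008 ]
cradle [ 0.6345 -0.2596  0.008 ]
cradle [ 0.4756 -0.3419  0.008 ]
cradle [ 0.4759 -0.2705  0.008 ]
cradle side [ 0.4818 -0.345   0.008 ]
cradle side [ 0.6329 -0.3323  0.008 ]
cradle side [ 0.475  -0.3084  0.008 ]
```

Call:
{"method": "apply_moves", "body": {"deltas": [{"translation": [0.035,-0.035,0.01],"turn": [0,0,0]},{"translation": [0.035,-0.035,0.01],"turn": [0,0,0]},{"translation": [0.03,-0.04,0.01],"turn": [0,0,0.05]},{"translation": [0.03,-0.04,0.01],"turn": [0,0,0.05]},{"translation": [0.03,-0.04,0.01],"turn": [0,0,0.05]}]}}

```text
invalid input
```

Call:
{"method": "apply_moves", "body": {"deltas": [{"translation": [0.035,-0.035,0.01],"turn": [0,0,0],"hand": 0.087},{"translation": [0.035,-0.035,0.01],"turn": [0,0,0],"hand": 0.087},{"translation": [0.035,-0.035,0.01],"turn": [0,0,0.05],"hand": 0.087},{"translation": [0.035,-0.035,0.01],"turn": [0,0,0.05],"hand": 0.087},{"translation": [0.035,-0.035,0.01],"turn": [0,0,0.05],"hand": 0.087}]}}

```text
time: 0.65
ee_pos: [0.3267, 0.4293, 0.246]
eef_rot: [0.045, 0.999, -0.003, -0.002]
ft_force: [0.5, -0.3, -0.2]
width: 0.0873
```

Call:
{"method": "apply_moves", "body": {"deltas": [{"translation": [0.03,-0.04,0.01],"turn": [0,0,0.05],"hand": 0.087},{"translation": [0.03,-0.04,0.01],"turn": [0,0,0.05],"hand": 0.087},{"translation": [0.025,-0.04,0],"turn": [0,0,0.05],"hand": 0.087},{"translation": [0.02,-0.04,0],"turn": [0,0,0.05],"hand": 0.087},{"translation": [0.02,-0.04,0],"turn": [0,0,0.05],"hand": 0.087}]}}

```text
time: 1.15
ee_pos: [0.4535, 0.2251, 0.2664]
eef_rot: [-0.085, 0.996, -0.003, -0.001]
ft_force: [1.0, 0.8, -0.3]
width: 0.0871
```

Call:
{"method": "apply_moves", "body": {"deltas": [{"translation": [0.005,-0.04,-0.02],"turn": [0,0,-0.04],"hand": 0.087},{"translation": [0.005,-0.04,-0.02],"turn": [0,0,-0.04],"hand": 0.087},{"translation": [0.005,-0.03,-0.02],"turn": [0,0,-0.04],"hand": 0.087},{"translation": [0,0,0],"turn": [0,0,0],"hand": 0.087}]}}

```text
time: 1.55
ee_pos: [0.4708, 0.1034, 0.2048]
eef_rot: [-0.018, 1.0, -0.003, -0.0]
ft_force: [-1.0, 0.5, 1.0]
width: 0.087
```

```bash
python3 - <<'E'
from h import *
import pickle
s=readout.read_state();c=calibration("wrist");im=camera("wrist")
pickle.dump(c,open("w1.pkl","wb"));cv2.imwrite("pics/w1.png",im[:,:,::-1]);print(s["ee_pos"],s["eef_rot"],s["joint_positions"])
print(proj(c,[[.557,.13,.058],[.65,.088,.07],[.65,.088,0]]))
E
```

```text
[0.4708 0.1034 0.2048] [-0.0181  0.9998 -0.0029 -0.0004] [-0.6683  0.0002  0.3561  1.835   0.0054  1.3088  1.2933]
[[300.4191 257.1698]
 [264.8575 324.9037]
 [267.5287 294.6693]]
```

View pics/w1.png

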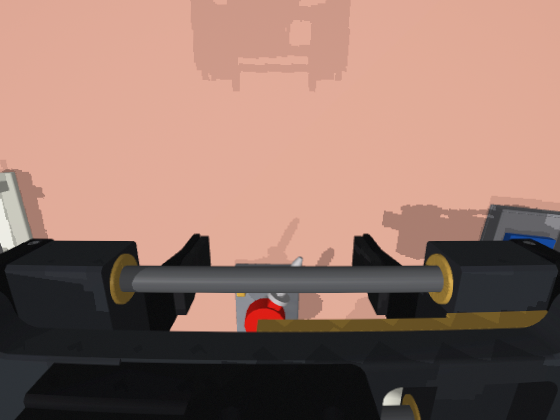

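Call:
{"method": "apply_moves", "body": {"deltas": [{"translation": [0.045,-0.01,0.02],"turn": [0,0,0],"hand": 0.087},{"translation": [0.045,-0.01,0.015],"turn": [0,0,0],"hand": 0.087},{"translation": [0.045,-0.005,0.005],"turn": [0,0,0],"hand": 0.087},{"translation": [0.045,0,0],"turn": [0,0,0],"hand": 0.087},{"translation": [0,0,0],"turn": [0,0,0],"hand": 0.087}]}}

```text
time: 2.1
ee_pos: [0.6534, 0.0882, 0.2442]
eef_rot: [-0.027, 1.0, -0.001, -0.003]
ft_force: [-1.0, 0.6, -0.4]
width: 0.0871
```

```bash
python3 - <<'E'
from h import *
import pickle
s=readout.read_state();c=calibration("wrist");im=camera("wrist")
pickle.dump(c,open("w2.pkl","wb"));cv2.imwrite("pics/w2.png",im[:,:,::-1]);print(s["ee_pos"],s["eef_rot"])
q=proj(c,[[.557,.13,.058],[.65,.088,.07],[.65,.088,0]]);print(q)
x,y=(q[0]+q[1]).astype(int)//2
x0=max(0,x-110);y0=max(0,y-75);print(x0,y0)
cv2.imwrite("pics/w2c.png",cv2.resize(im[y0:y0+150,x0:x0+200,::-1],None,fx=4,fy=4,interpolation=cv2.INTER_CUBIC))
E
```

```text
[0.6534 0.0882 0.2442] [-0.0274  0.9996 -0.0012 -0.0033]
[[319.7667 107.4948]
 [281.2269 182.3941]
 [281.307  173.4219]]
190 69
```

View pics/w2c.png

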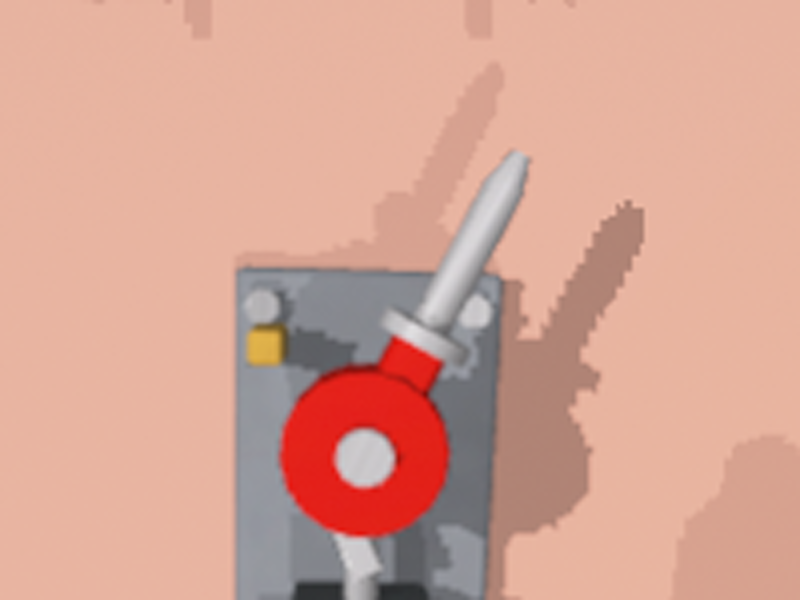

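```bash
python3 - <<'E'
from h import *
import pickle
c=pickle.load(open("w2.pkl","rb"));s=calibration("scene");d=calibration("side")
S=lambda x,y:(x/4+190-.375,y/4+69-.375)
t=plane(c,S(518,154),.058);r=plane(c,S(436,323),.058)
v=r-t;print(t,r,np.linalg.norm(v),np.degrees(np.arctan2(v[1],v[0])))
for z in(.06,.07,.08):print('hub',z,plane(c,S(365,458),z),plane(c,S(365,452),z))
print('tip tri',tri(c,S(518,154),s,(322.9,217.6)),tri(c,S(518,154),d,(275.9,186.4)))
print('hub tri',tri(c,S(365,458),s,(311.9,236.4)),tri(c,S(365,458),d,(305.9,187.1)))
a,b=plane(c,S(237,268),.01),plane(c,S(500,276),.01);print('base',a,b,b-a)
a=plane(c,S(237,590),.01);print(a)
E
```

```text
[0.5566 0.1292 0.058 ] [0.6089 0.1077 0.058 ] 0.056489196048017526 -22.329930229515142
hub 0.06 [0.6529 0.0877 0.06  ] [0.651  0.0876 0.06  ]
hub 0.07 [0.651  0.0876 0.07  ] [0.649  0.0875 0.07  ]
hub 0.08 [0.649  0.0875 0.08  ] [0.6471 0.0874 0.08  ]
tip tri (array([0.5565, 0.1302, 0.0559]), np.float64(0.00148040286440282)) (array([0.5569, 0.1293, 0.0563]), np.float64(0.0007843158715092868))
hub tri (array([0.6507, 0.0882, 0.0716]), np.float64(0.0012519234157345128)) (array([0.6512, 0.0876, 0.0692]), np.float64(0.00024008778059280035))
base [0.5972 0.0394 0.01  ] [0.5949 0.1321 0.01  ] [-0.0023  0.0927  0.    ]
[0.716  0.0424 0.01  ]
```

Call:
{"method": "apply_moves", "body": {"deltas": [{"translation": [-0.02,-0.045,0.0],"turn": [0,0,0],"hand": 0.087},{"translation": [-0.02,-0.045,0],"turn": [0,0,0],"hand": 0.087},{"translation": [0.0,-0.045,0],"turn": [0,0,0],"hand": 0.087},{"translation": [0,-0.045,0],"turn": [0,0,0],"hand": 0.087},{"translation": [0,-0.045,0],"turn": [0,0,0],"hand": 0.087}]}}

```text
time: 2.65
ee_pos: [0.6077, -0.1261, 0.2479]
eef_rot: [-0.04, 0.999, 0.003, -0.001]
ft_force: [0.7, -0.1, -0.3]
width: 0.087
```

Call:
{"method": "apply_moves", "body": {"deltas": [{"translation": [0,-0.045,0.0],"turn": [0,0,0],"hand": 0.087},{"translation": [0,-0.045,0],"turn": [0,0,0],"hand": 0.087},{"translation": [0.0,-0.045,0],"turn": [0,0,0],"hand": 0.087},{"translation": [0,-0.02,0],"turn": [0,0,0],"hand": 0.087},{"translation": [0,0,0],"turn": [0,0,0],"hand": 0.087}]}}

```text
time: 3.15
ee_pos: [0.6038, -0.2862, 0.254]
eef_rot: [-0.04, 0.999, 0.005, 0.003]
ft_force: [-0.1, 0.1, -0.5]
width: 0.0872
```

```bash
python3 - <<'E'
from h import *
import pickle
s=readout.read_state();c=calibration("wrist");im=camera("wrist")
pickle.dump(c,open("w3.pkl","wb"));cv2.imwrite("pics/w3.png",im[:,:,::-1]);print(s["ee_pos"],s["eef_rot"])
q=proj(c,[[.465,-.308,.056],[.651,-.292,.056],[.557,-.3,.056]]);print(q)
x,y=q[2].astype(int)
x0=max(0,x-100);y0=max(0,y-75);print(x0,y0)
cv2.imwrite("pics/w3c.png",cv2.resize(im[y0:y0+150,x0:x0+200,::-1],None,fx=4,fy=4,interpolation=cv2.INTER_CUBIC))
E
```

```text
[ 0.6038 -0.2862  0.254 ] [-0.0402  0.9992  0.0048  0.0026]
[[270.5256  66.2843]
 [272.6187 212.947 ]
 [271.667  143.3384]]
171 68
```

View pics/w3c.png

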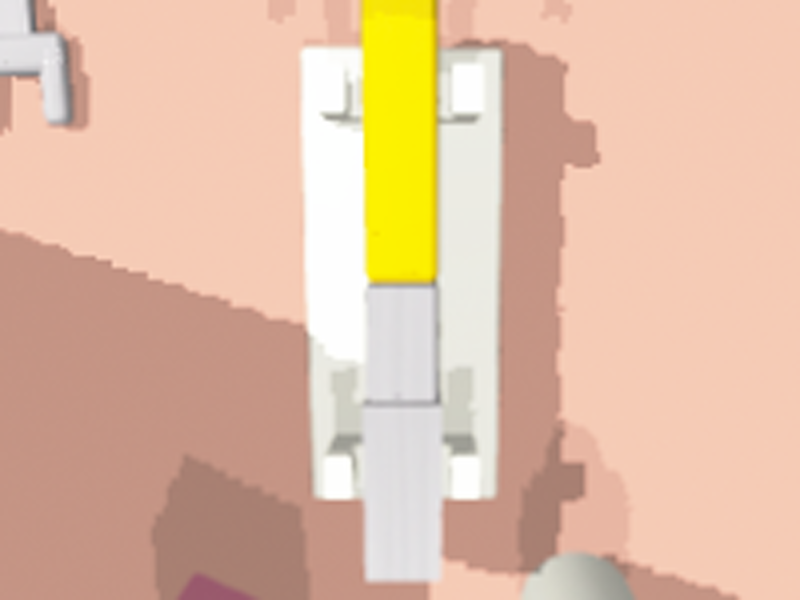

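```bash
python3 - <<'E'
from h import *
import pickle
c=pickle.load(open("w3.pkl","rb"))
S=lambda x,y:(x/4+171-.375,y/4+68-.375)
for n,l,r,y,z in(("front",365,441,580,.056),("sock",363,441,403,.056),("yel",367,437,283,.055),("top",362,437,10,.055),("cr near",302,502,48,.008),("cr far",315,496,497,.008)):
    a,b=plane(c,S(l,y),z),plane(c,S(r,y),z);print(n,(a+b)/2,np.linalg.norm(a-b))
im=cv2.imread("pics/w3.png");m=cv2.inRange(im,(0,150,150),(90,255,255))
k=cv2.connectedComponentsWithStats(m)[2];k=k[1:][np.argmax(k[1:,4])];print(k)
print('rear',plane(c,(k[0]+k[2]/2,k[1]),.055))
E
```

```text
front [ 0.6507 -0.2937  0.056 ] 0.02619745544189792
sock [ 0.5895 -0.2984  0.056 ] 0.025764432827092315
yel [ 0.5508 -0.3012  0.055 ] 0.022569115530417565
top [ 0.4692 -0.3078  0.055 ] 0.022883209975543346
cr near [ 0.474  -0.3077  0.008 ] 0.06901243960894271
cr far [ 0.6329 -0.2951  0.008 ] 0.06881102519083879
[ 261   64   19   75 1347]
rear [ 0.4623 -0.3083  0.055 ]
```

```bash
cat >> h.py <<'E'
from scipy.spatial.transform import Rotation as Ro
def need(pos,yaw):
    """remaining shift and turn to TCP pos with bar yaw (rad), tool straight down"""
    s=readout.read_state();R=Ro.from_quat(s["eef_rot"])
    c,n=np.cos(yaw),np.sin(yaw)
    T=Ro.from_matrix(np.array([[-c,-n,0],[-n,c,0],[0,0,-1]]).T)
    print("shift",np.array(pos)-s["ee_pos"],"turn",(T*R.inv()).as_rotvec(),"F",s["ft_force"],"M",s["torque"],"w",s["width"],"t",s["time"])
    x=-R.apply([1,0,0]);print("yaw",np.arctan2(x[1],x[0]),"pos",s["ee_pos"])
E
python3 -c "
from h import *
need([.531,-.303,.038],.0775)"
```

```text
shift [-0.0733 -0.0183 -0.2162] turn [-0.0104  0.0052 -0.0041] F [ 0.0037 -0.141  -0.1351] M [-0.0218  0.0029 -0.0072] w 0.08701825119110596 t 3.2
yaw 0.08157391924082003 pos [ 0.6043 -0.2847  0.2542]
```

Call:
{"method": "apply_moves", "body": {"deltas": [{"translation": [-0.035,-0.009,-0.03],"turn": [-0.01,0.005,-0.004],"hand": 0.087},{"translation": [-0.038,-0.009,-0.03],"turn": [0,0,0],"hand": 0.087},{"translation": [0,0,-0.045],"turn": [0,0,0],"hand": 0.087},{"translation": [0,0,-0.03],"turn": [0,0,0],"hand": 0.087},{"translation": [0,0,0],"turn": [0,0,0],"hand": 0.087}]}}

```text
time: 3.7
ee_pos: [0.5329, -0.2896, 0.1195]
eef_rot: [-0.047, 0.999, 0.002, 0.005]
ft_force: [-0.1, -0.1, -0.4]
width: 0.0873
```

```bash
python3 -c "
from h import *
need([.531,-.303,.038],.0775)"
```

```text
shift [-0.0019 -0.0134 -0.0815] turn [-0.005   0.0105 -0.0159] F [-0.1288 -0.1494 -0.3513] M [ 0.0244  0.0548 -0.0215] w 0.08734226563817567 t 3.7
yaw 0.0933793284716859 pos [ 0.5329 -0.2896  0.1195]
```

Call:
{"method": "apply_moves", "body": {"deltas": [{"translation": [-0.002,-0.013,-0.02],"turn": [-0.005,0.01,-0.016],"hand": 0.087},{"translation": [0,0,-0.02],"turn": [0,0,0],"hand": 0.087},{"translation": [0,0,-0.02],"turn": [0,0,0],"hand": 0.087},{"translation": [0,0,0],"turn": [0,0,0],"hand": 0.087}]}}

```text
time: 4.1
ee_pos: [0.5376, -0.2949, 0.0654]
eef_rot: [-0.044, 0.999, 0.001, 0.005]
ft_force: [-0.6, -0.5, -0.3]
width: 0.0871
```

```bash
python3 -c "
from h import *
need([.531,-.303,.038],.0775)"
```

```text
shift [-0.0066 -0.0081 -0.0274] turn [-0.0023  0.0091 -0.011 ] F [-0.6168 -0.4903 -0.2501] M [0.0386 0.0763 0.0537] w 0.0871368072265197 t 4.1
yaw 0.08853215060921056 pos [ 0.5376 -0.2949  0.0654]
```

Call:
{"method": "apply_moves", "body": {"deltas": [{"translation": [-0.006,-0.008,-0.01],"turn": [-0.002,0.009,-0.011],"hand": 0.087},{"translation": [-0.002,-0.002,-0.01],"turn": [0,0,0],"hand": 0.087},{"translation": [0,0,-0.008],"turn": [0,0,0],"hand": 0.087},{"translation": [0,0,0],"turn": [0,0,0],"hand": 0.087}]}}

```text
time: 4.5
ee_pos: [0.5327, -0.3043, 0.0408]
eef_rot: [-0.04, 0.999, -0.0, 0.003]
ft_force: [-0.5, 0.3, -0.1]
width: 0.0871
```

```bash
python3 -c "
from h import *
need([.531,-.303,.038],.0775)"
```

```text
shift [-0.0017  0.0013 -0.0028] turn [ 0.0008  0.0058 -0.0028] F [-0.5043  0.3172 -0.0912] M [ 0.0992 -0.0132  0.0236] w 0.08709669216953246 t 4.5
yaw 0.08027639433588385 pos [ 0.5327 -0.3043  0.0408]
```

Good. Close on the bar.

Call:
{"method": "apply_moves", "body": {"deltas": [{"translation": [-0.002,0.001,-0.003],"turn": [0.001,0.006,-0.003],"hand": 0.06},{"translation": [0,0,0],"turn": [0,0,0],"hand": 0.03},{"translation": [0,0,0],"turn": [0,0,0],"hand": 0.01},{"translation": [0,0,0],"turn": [0,0,0],"hand": 0.01},{"translation": [0,0,0],"turn": [0,0,0],"hand": 0.01}], "newtons": 50}}

```text
time: 5.0
ee_pos: [0.5311, -0.3035, 0.0385]
eef_rot: [-0.038, 0.999, -0.0, 0.0]
ft_force: [-0.7, -0.7, -0.3]
width: 0.0552
```

Call:
{"method": "apply_moves", "body": {"deltas": [{"translation": [0,0,0],"turn": [0,0,0],"hand": 0.01},{"translation": [0,0,0],"turn": [0,0,0],"hand": 0.01},{"translation": [0,0,0],"turn": [0,0,0],"hand": 0.01}]}}

```text
time: 5.3
ee_pos: [0.5313, -0.3035, 0.0388]
eef_rot: [-0.038, 0.999, -0.0, 0.0]
ft_force: [-0.4, -0.4, 0.5]
width: 0.0309
```

```bash
python3 -c "
from h import *
need([.531,-.303,.038],.0775)"
```

```text
shift [-0.0003  0.0005 -0.0008] turn [0.0002 0.0009 0.0005] F [-0.3694 -0.4031  0.5019] M [ 0.0328 -0.002  -0.0148] w 0.030856236227553513 t 5.3
yaw 0.0769719248416107 pos [ 0.5313 -0.3035  0.0388]
```

Call:
{"method": "apply_moves", "body": {"deltas": [{"translation": [0,0,0],"turn": [0,0,0],"hand": 0.01},{"translation": [0,0,0],"turn": [0,0,0],"hand": 0.01},{"translation": [0,0,0],"turn": [0,0,0],"hand": 0.01},{"translation": [0,0,0],"turn": [0,0,0],"hand": 0.01}]}}

```text
time: 5.7
ee_pos: [0.5313, -0.3035, 0.0389]
eef_rot: [-0.038, 0.999, -0.0, 0.0]
ft_force: [-0.2, -0.4, -1.0]
width: 0.0109
```

```bash
python3 -c "
from h import *
need([.531,-.303,.038],.0775)"
```

```text
shift [-0.0003  0.0005 -0.0009] turn [0.0002 0.001  0.0005] F [-0.2329 -0.3653 -1.0466] M [ 0.0186 -0.0456  0.0233] w 0.010907127827345955 t 5.7
yaw 0.07697387729028639 pos [ 0.5313 -0.3035  0.0389]
```

```bash
python3 - <<'E'
from h import *
a=camera("scene")[:,:,::-1];b=camera("side")[:,:,::-1]
cv2.imwrite("pics/d.png",np.hstack([cv2.resize(a[170:270,140:240],(400,400),interpolation=2),cv2.resize(b[220:340,250:370],(400,400),interpolation=2)]))
E
```

```text
(no output)
```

View pics/d.png

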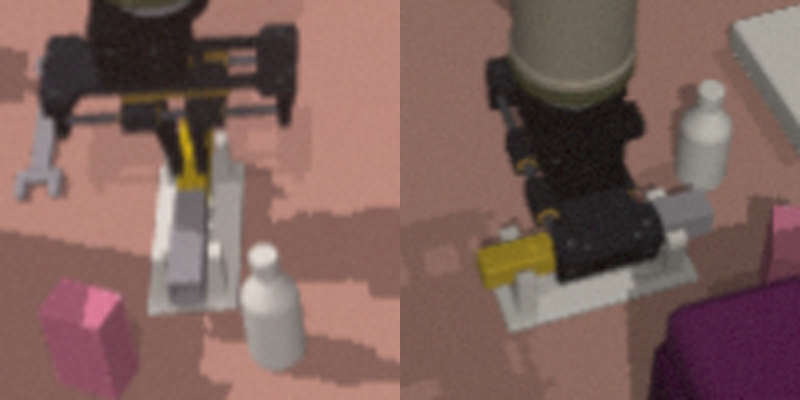

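Call:
{"method": "apply_moves", "body": {"deltas": [{"translation": [0,0,0],"turn": [0,0,0],"hand": 0.01},{"translation": [0,0,0],"turn": [0,0,0],"hand": 0.0}]}}

```text
time: 6.0
ee_pos: [0.5313, -0.3035, 0.0388]
eef_rot: [-0.038, 0.999, -0.0, 0.0]
ft_force: [0.6, 0.5, -0.7]
width: 0.0071
```

Call:
{"method": "apply_moves", "body": {"deltas": [{"translation": [0,0,0],"turn": [0,0,0],"hand": 0.0},{"translation": [0,0,0],"turn": [0,0,0],"hand": 0.0}]}}

```text
time: 6.2
ee_pos: [0.5313, -0.3035, 0.0388]
eef_rot: [-0.038, 0.999, -0.0, 0.0]
ft_force: [-0.3, -0.4, -0.1]
width: 0.0008
```

```bash
python3 - <<'E'
from h import *
s=readout.read_state();w=camera("wrist")[:,:,::-1].copy();b=camera("side")[:,:,::-1].copy();a=camera("scene")[:,:,::-1].copy()
p=s["ee_pos"]
for n,i in(("wrist",w),("side",b),("scene",a)):
    q=proj(calibration(n),[p,p+[0,0,.1]]);print(n,q)
    for x,y in q: cv2.circle(i,(int(round(x)),int(round(y))),1,(0,255,0),-1)
w=cv2.resize(w[100:400,80:480],(400,300))
x,y=proj(calibration("side"),p)[0].astype(int);B=cv2.resize(b[y-50:y+50,x-60:x+73],(400,300),interpolation=2)
x,y=proj(calibration("scene"),p)[0].astype(int);A=cv2.resize(a[y-50:y+50,x-60:x+73],(400,300),interpolation=2)
cv2.imwrite("pics/e.png",np.vstack([np.hstack([A,B]),np.hstack([w,w*0])]))
E
```

```text
wrist [[280.7334 235.9578]
 [280.3825 341.5357]]
side [[299.4818 294.3757]
 [300.2961 270.434 ]]
scene [[187.667  216.2048]
 [183.2287 193.3641]]
```

View pics/e.png

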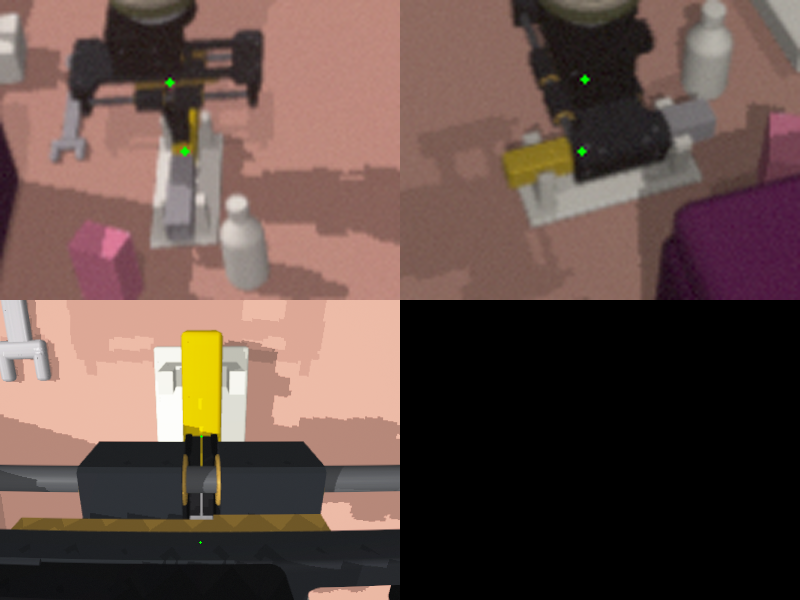

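```bash
python3 - <<'E'
from h import *
import pickle
from scipy.optimize import least_squares
im=cv2.imread("pics/w1.png");g=im.max(2)
for r in range(228,262,3): print(r,''.join('#' if v<70 else '.' for v in g[r,180:380]))
c=pickle.load(open("w1.pkl","rb"))
p=np.array([.4708,.1034,.2048]);R=Ro.from_quat([-.0181,.9998,-.0029,-.0004]).as_matrix()
for x in(0,.0095):
  for z in(-.03,-.02,-.01,0,.014):
    print(x,z,proj(c,[p+R@[x,.0435,z],p+R@[x,-.0435,z]]).ravel())
E
```

```text
228 ........................................................................................................................................................................................................
231 ........................................................................................................................................................................................................
234 ................###.....................................................................................................................................................................####............
237 ............################...................................................................................................................................................################.........
240 .........####################.................................................................................................................................................####################......
243 .......######################..........................................
[... 1136 characters left out ...]
##################
261 ##############################...............................................................................................................................................###########################
0 -0.03 [355.1568 255.1328 206.406  255.2387]
0 -0.02 [351.2198 248.0624 210.3687 248.1643]
0 -0.01 [347.6759 241.7029 213.9359 241.8012]
0 0 [344.4696 235.9533 217.1634 236.048 ]
0 0.014 [340.4625 228.7731 221.1971 228.8633]
0.0095 -0.03 [356.3366 240.0569 205.1914 240.1681]
0.0095 -0.02 [352.2689 233.6888 209.287  233.7956]
0.0095 -0.01 [348.6146 227.9723 212.9666 228.0749]
0.0095 0 [345.3143 222.8129 216.2899 222.9116]
0.0095 0.014 [341.1973 216.3815 220.4356 216.4752]
```

Call:
{"method": "apply_moves", "body": {"deltas": [{"translation": [0,0,0.003],"turn": [0,0,0],"hand": 0.087},{"translation": [0,0,0],"turn": [0,0,0],"hand": 0.087},{"translation": [0,0,0],"turn": [0,0,0],"hand": 0.087},{"translation": [0,0,0],"turn": [0,0,0],"hand": 0.087},{"translation": [0,0,0],"turn": [0,0,0],"hand": 0.087}]}}

```text
time: 6.85
ee_pos: [0.5314, -0.3036, 0.0423]
eef_rot: [-0.038, 0.999, -0.0, 0.001]
ft_force: [0.3, -0.0, -0.1]
width: 0.0325
```

Call:
{"method": "apply_moves", "body": {"deltas": [{"translation": [0,0,0],"turn": [0,0,0],"hand": 0.087},{"translation": [0,0,0],"turn": [0,0,0],"hand": 0.087},{"translation": [0,0,0],"turn": [0,0,0],"hand": 0.087},{"translation": [0,0,0],"turn": [0,0,0],"hand": 0.087},{"translation": [0,0,0],"turn": [0,0,0],"hand": 0.087}]}}

```text
time: 7.35
ee_pos: [0.5313, -0.3035, 0.0421]
eef_rot: [-0.038, 0.999, -0.0, 0.0]
ft_force: [-1.0, 0.0, 0.8]
width: 0.0726
```

Call:
{"method": "apply_moves", "body": {"deltas": [{"translation": [0,0,-0.01],"turn": [0,0,0],"hand": 0.087},{"translation": [0,0,-0.008],"turn": [0,0,0],"hand": 0.087},{"translation": [0,0,-0.006],"turn": [0,0,0],"hand": 0.087}]}}

```text
time: 7.65
ee_pos: [0.5317, -0.3036, 0.0168]
eef_rot: [-0.039, 0.999, -0.0, 0.001]
ft_force: [-0.3, -0.1, -0.5]
width: 0.086
```

```bash
python3 -c "
from h import *
need([.531,-.303,.003],.0775)"
```

```text
shift [-0.0007  0.0006 -0.0138] turn [0.0005 0.0021 0.0004] F [-0.3    -0.0916 -0.4923] M [ 0.0034  0.0672 -0.0565] w 0.0859628463197898 t 7.65
yaw 0.07705309636331775 pos [ 0.5317 -0.3036  0.0168]
```

Call:
{"method": "apply_moves", "body": {"deltas": [{"translation": [0,0,-0.006],"turn": [0,0.002,0],"hand": 0.087},{"translation": [0,0,-0.005],"turn": [0,0,0],"hand": 0.06},{"translation": [0,0,0],"turn": [0,0,0],"hand": 0.01},{"translation": [0,0,0],"turn": [0,0,0],"hand": 0.01},{"translation": [0,0,0],"turn": [0,0,0],"hand": 0.01}], "newtons": 50}}

```text
time: 8.15
ee_pos: [0.5307, -0.3032, 0.0029]
eef_rot: [-0.038, 0.999, 0.0, -0.001]
ft_force: [-0.6, 1.3, -0.8]
width: 0.0629
```

Call:
{"method": "apply_moves", "body": {"deltas": [{"translation": [0,0,0],"turn": [0,0,0],"hand": 0.01},{"translation": [0,0,0],"turn": [0,0,0],"hand": 0.01},{"translation": [0,0,0],"turn": [0,0,0],"hand": 0.01},{"translation": [0,0,0],"turn": [0,0,0],"hand": 0.01},{"translation": [0,0,0],"turn": [0,0,0],"hand": 0.01}]}}

```text
time: 8.65
ee_pos: [0.5313, -0.3035, 0.0039]
eef_rot: [-0.038, 0.999, -0.0, -0.001]
ft_force: [-1.0, -0.3, 0.2]
width: 0.0234
```

Call:
{"method": "apply_moves", "body": {"deltas": [{"translation": [0,0,0],"turn": [0,0,0],"hand": 0.01},{"translation": [0,0,0],"turn": [0,0,0],"hand": 0.01}]}}

```text
time: 8.85
ee_pos: [0.5313, -0.3035, 0.004]
eef_rot: [-0.039, 0.999, -0.0, -0.001]
ft_force: [-0.3, 0.3, -0.1]
width: 0.0239
```

```bash
python3 -c "
from h import *
need([.531,-.303,.005],.0775)"
```

```text
shift [-0.0003  0.0005  0.001 ] turn [ 0.0002 -0.0012  0.0004] F [-0.3309  0.2506 -0.1496] M [ 0.0391 -0.0031  0.0654] w 0.023941533596776605 t 8.85
yaw 0.0771353104356376 pos [ 0.5313 -0.3035  0.004 ]
```

Call:
{"method": "apply_moves", "body": {"deltas": [{"translation": [0,0,0.015],"turn": [0,0,0],"hand": 0.01},{"translation": [0,0,0.02],"turn": [0,0,0],"hand": 0.01},{"translation": [0,0,0.03],"turn": [0,0,0],"hand": 0.01},{"translation": [0,0,0.035],"turn": [0,0,0],"hand": 0.01},{"translation": [0,0,0.025],"turn": [0,0,0],"hand": 0.01}]}}

```text
time: 9.35
ee_pos: [0.5256, -0.3011, 0.1302]
eef_rot: [-0.038, 0.999, 0.002, -0.007]
ft_force: [0.6, -0.1, -4.9]
width: 0.0237
```

Call:
{"method": "apply_moves", "body": {"deltas": [{"translation": [-0.005,0.02,0],"turn": [0,0,-0.02],"hand": 0.01},{"translation": [-0.01,0.035,0],"turn": [0,0,-0.04],"hand": 0.01},{"translation": [-0.01,0.04,0],"turn": [0,0,-0.04],"hand": 0.01},{"translation": [-0.01,0.04,0],"turn": [0,0,-0.04],"hand": 0.01},{"translation": [-0.01,0.04,0],"turn": [0,0,-0.04],"hand": 0.01}]}}

```text
time: 9.85
ee_pos: [0.478, -0.1296, 0.1379]
eef_rot: [0.061, 0.998, -0.0, -0.004]
ft_force: [0.2, 0.7, -4.3]
width: 0.0236
```

Call:
{"method": "apply_moves", "body": {"deltas": [{"translation": [-0.01,0.04,0],"turn": [0,0,-0.04],"hand": 0.01},{"translation": [-0.01,0.04,0],"turn": [0,0,-0.04],"hand": 0.01},{"translation": [-0.01,0.04,0],"turn": [0,0,-0.04],"hand": 0.01},{"translation": [-0.01,0.04,0],"turn": [0,0,-0.04],"hand": 0.01},{"translation": [-0.01,0.04,0],"turn": [0,0,-0.04],"hand": 0.01}]}}

```text
time: 10.35
ee_pos: [0.4228, 0.0763, 0.1411]
eef_rot: [0.166, 0.986, 0.0, -0.003]
ft_force: [0.9, 1.0, -5.4]
width: 0.0238
```

```bash
python3 -c "
from h import *
need([.419,.189,.019],-.41)"
```

```text
shift [-0.0038  0.1127 -0.1221] turn [-0.0022 -0.0057 -0.0755] F [ 0.9495  1.0242 -5.4311] M [ 0.025  -0.0726 -0.012 ] w 0.023799242300385458 t 10.35
yaw -0.3345010606234846 pos [0.4228 0.0763 0.1411]
```

Call:
{"method": "apply_moves", "body": {"deltas": [{"translation": [0,0.035,0],"turn": [0,0,-0.03],"hand": 0.01},{"translation": [0,0.035,-0.01],"turn": [0,0,-0.03],"hand": 0.01},{"translation": [0,0.03,-0.02],"turn": [0,0,-0.01],"hand": 0.01},{"translation": [0,0,-0.025],"turn": [0,0,0],"hand": 0.01},{"translation": [0,0,-0.025],"turn": [0,0,0],"hand": 0.01}]}}

```text
time: 10.85
ee_pos: [0.4217, 0.1864, 0.0657]
eef_rot: [0.2, 0.98, 0.004, -0.0]
ft_force: [0.3, 0.0, -5.0]
width: 0.0235
```

```bash
python3 -c "
from h import *
need([.419,.189,.019],-.41)"
```

```text
shift [-0.0027  0.0026 -0.0467] turn [-0.0086  0.0017 -0.0068] F [ 0.2502  0.0084 -5.0236] M [-0.0499  0.0634 -0.0298] w 0.023529168611291586 t 10.85
yaw -0.4031791421294071 pos [0.4217 0.1864 0.0657]
```

Call:
{"method": "apply_moves", "body": {"deltas": [{"translation": [-0.003,0.003,-0.02],"turn": [-0.008,0.002,-0.007],"hand": 0.01},{"translation": [0,0,-0.015],"turn": [0,0,0],"hand": 0.01},{"translation": [0,0,-0.008],"turn": [0,0,0],"hand": 0.01},{"translation": [0,0,0],"turn": [0,0,0],"hand": 0.01}]}}

```text
time: 11.25
ee_pos: [0.4162, 0.1876, 0.02]
eef_rot: [0.204, 0.979, -0.002, -0.002]
ft_force: [-0.6, -0.6, -4.1]
width: 0.0235
```

```bash
python3 - <<'E'
from h import *
import pickle
need([.419,.189,.019],-.41)
a=camera("scene")[:,:,::-1].copy();b=camera("side")[:,:,::-1].copy()
cv2.imwrite("pics/s4.png",a);cv2.imwrite("pics/d4.png",b)
A=cv2.resize(a[190:250,260:340],(400,300),interpolation=2);B=cv2.resize(b[160:220,235:315],(400,300),interpolation=2)
cv2.imwrite("pics/f.png",np.hstack([A,B]))
E
```

```text
shift [ 0.0028  0.0014 -0.001 ] turn [ 0.0035 -0.0045  0.0012] F [-0.6358 -0.5734 -4.144 ] M [-0.0269 -0.0158  0.0148] w 0.02350828084011792 t 11.25
yaw -0.4111745664624822 pos [0.4162 0.1876 0.02  ]
```

View pics/f.png

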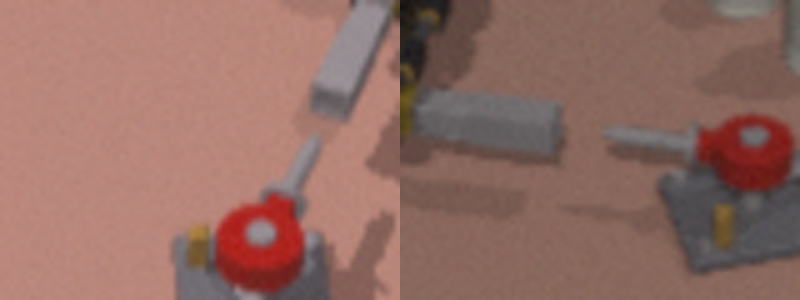

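```bash
python3 - <<'E'
from h import *
c=calibration("scene")
S=lambda x,y:(x/5+260-.4,y/5+190-.4)
for n,p,z in(("mouth",(330,99),.058),("topL",(315,83),.071),("topR",(350,92),.071),("tip",(318,138),.058),("root",(290,189),.058)):print(n,plane(c,S(*p),z))
u=np.array([np.cos(-.411),np.sin(-.411)]);print(np.array([.4162,.1876])+.1198*u)
n=np.array([-u[1],u[0]])
for P in([.5566,.1293],[.651,.0878],[.6089,.1077]): print((np.array(P)-[.4162,.1876])@n)
s=cv2.imread("pics/s4.png")[190:240,300:345]
cv2.imwrite("pics/g.png",cv2.resize(s,None,fx=12,fy=12,interpolation=cv2.INTER_CUBIC))
E
```

```text
mouth [0.5214 0.1424 0.058 ]
topL [0.5199 0.1318 0.071 ]
topR [0.5283 0.1536 0.071 ]
tip [0.5567 0.1317 0.058 ]
root [0.601  0.1106 0.058 ]
[0.526  0.1397]
0.0026486070925133202
0.0023199321988493513
0.003742640025619524
```

Call:
{"method": "apply_moves", "body": {"deltas": [{"translation": [0.004,0.003,-0.001],"turn": [0.003,-0.004,0.001],"hand": 0.01},{"translation": [0.011,-0.005,0],"turn": [0,0,0],"hand": 0.01},{"translation": [0.009,-0.004,0],"turn": [0,0,0],"hand": 0.01},{"translation": [0,0,0],"turn": [0,0,0],"hand": 0.01}]}}

```text
time: 11.75
ee_pos: [0.4457, 0.1822, 0.023]
eef_rot: [0.204, 0.979, 0.002, 0.003]
ft_force: [1.0, 0.1, -5.6]
width: 0.0238
```

```bash
cat >> h.py <<'E'
def line(fin=(.5012,.1552),yaw=-.41):
    s=readout.read_state();u=np.array([np.cos(yaw),np.sin(yaw)]);d=np.array(fin)-s["ee_pos"][:2]
    print("to go",d@u,"lateral n",d@[-u[1],u[0]]);need([*fin,.019],yaw)
E
python3 -c "
from h import *
line()"
```

```text
to go 0.06170414477152755 lateral n -0.0026130103324227237
shift [ 0.0555 -0.027  -0.004 ] turn [-0.0036  0.0064  0.0007] F [ 1.0046  0.0947 -5.5504] M [ 0.0175  0.062  -0.0137] w 0.02375165179109014 t 11.75
yaw -0.41070491140968285 pos [0.4457 0.1822 0.023 ]
```

Call:
{"method": "apply_moves", "body": {"deltas": [{"translation": [-0.003,-0.0045,-0.004],"turn": [-0.0036,0.006,0],"hand": 0.01},{"translation": [0,0,0],"turn": [0,0,0],"hand": 0.01}]}}

```text
time: 11.95
ee_pos: [0.4428, 0.1768, 0.0187]
eef_rot: [0.204, 0.979, -0.0, -0.0]
ft_force: [-0.6, 0.1, -5.4]
width: 0.0236
```

```bash
sed -i 's/(.5012,.1552)/(.5004,.1534)/' h.py
python3 -c "
from h import *
line()"
```

```text
to go 0.06216188996210482 lateral n 0.0015205519632145498
shift [ 0.0576 -0.0234  0.0003] turn [ 0.0006 -0.0004  0.0019] F [-0.6495  0.0586 -5.372 ] M [-0.0015  0.0926 -0.0018] w 0.02356475948255049 t 11.95
yaw -0.41187014056624976 pos [0.4428 0.1768 0.0187]
```

Call:
{"method": "apply_moves", "body": {"deltas": [{"translation": [0.0045,-0.0005,0],"turn": [0,0,0.002],"hand": 0.01},{"translation": [0.0045,-0.002,0],"turn": [0,0,0],"hand": 0.01},{"translation": [0.0045,-0.002,0],"turn": [0,0,0],"hand": 0.01},{"translation": [0,0,0],"turn": [0,0,0],"hand": 0.01}]}}

```text
time: 12.35
ee_pos: [0.457, 0.172, 0.0185]
eef_rot: [0.203, 0.979, -0.0, -0.0]
ft_force: [-0.8, -0.9, -5.4]
width: 0.0234
```

```bash
python3 -c "
from h import *
line()"
```

```text
to go 0.04722818739515242 lateral n 0.0002172332558744129
shift [ 0.0434 -0.0186  0.0005] turn [ 0.0006 -0.0008 -0.001 ] F [-0.8394 -0.8525 -5.4455] M [-0.0383  0.0199 -0.0275] w 0.023386070026506625 t 12.35
yaw -0.40903474353570135 pos [0.457  0.172  0.0185]
```

Call:
{"method": "apply_moves", "body": {"deltas": [{"translation": [0.005,-0.0022,0],"turn": [0,0,0],"hand": 0.01},{"translation": [0.005,-0.0022,0],"turn": [0,0,0],"hand": 0.01},{"translation": [0.005,-0.0022,0],"turn": [0,0,0],"hand": 0.01},{"translation": [0,0,0],"turn": [0,0,0],"hand": 0.01}]}}

```text
time: 12.75
ee_pos: [0.4735, 0.1648, 0.0186]
eef_rot: [0.203, 0.979, -0.0, -0.0]
ft_force: [0.4, 0.2, -4.8]
width: 0.0235
```

```bash
python3 -c "
from h import *
line()"
```

```text
to go 0.029184673525723993 lateral n 0.0002576329660751725
shift [ 0.0269 -0.0114  0.0004] turn [ 0.0007 -0.0006 -0.0009] F [ 0.3966  0.2122 -4.8285] M [ 0.0221  0.0952 -0.0537] w 0.023490914967831285 t 12.75
yaw -0.40909252062323875 pos [0.4735 0.1648 0.0186]
```

Call:
{"method": "apply_moves", "body": {"deltas": [{"translation": [0.005,-0.0021,0],"turn": [0,0,0],"hand": 0.01},{"translation": [0.005,-0.0021,0],"turn": [0,0,0],"hand": 0.01},{"translation": [0.005,-0.0021,0],"turn": [0,0,0],"hand": 0.01},{"translation": [0,0,0],"turn": [0,0,0],"hand": 0.01}]}}

```text
time: 13.15
ee_pos: [0.4899, 0.1579, 0.0185]
eef_rot: [0.203, 0.979, -0.0, -0.0]
ft_force: [-0.2, -0.3, -4.2]
width: 0.0238
```

```bash
python3 -c "
from h import *
line()"
```

```text
to go 0.011425389839240163 lateral n 9.973864015025213e-05
shift [ 0.0105 -0.0045  0.0005] turn [ 0.0008 -0.0007 -0.0009] F [-0.1883 -0.3344 -4.2429] M [0.0134 0.0229 0.051 ] w 0.023785209982178902 t 13.15
yaw -0.40905238722589105 pos [0.4899 0.1579 0.0185]
```

Call:
{"method": "apply_moves", "body": {"deltas": [{"translation": [0.004,-0.0017,0],"turn": [0,0,0],"hand": 0.01},{"translation": [0.003,-0.0013,0],"turn": [0,0,0],"hand": 0.01},{"translation": [0.002,-0.0009,0],"turn": [0,0,0],"hand": 0.01}]}}

```text
time: 13.45
ee_pos: [0.4992, 0.1538, 0.0184]
eef_rot: [0.203, 0.979, -0.0, -0.001]
ft_force: [-0.2, 0.8, -4.1]
width: 0.0235
```

Call:
{"method": "apply_moves", "body": {"deltas": [{"translation": [0.0018,-0.0008,0],"turn": [0,0,0],"hand": 0.01}]}}

```text
time: 13.55
ee_pos: [0.5004, 0.1533, 0.0182]
eef_rot: [0.203, 0.979, -0.001, -0.001]
ft_force: [-7.2, 3.3, -3.1]
width: 0.0237
```

```bash
python3 -c "
from h import *
line()"
```

```text
to go -4.010917541090968e-05 lateral n 7.564511186972624e-05
shift [-0.      0.0001  0.0008] turn [ 0.0005 -0.0028 -0.0014] F [-7.1802  3.3016 -3.0508] M [ 0.7694  1.4437 -0.0072] w 0.023740099660132075 t 13.55
yaw -0.4085997178936162 pos [0.5004 0.1533 0.0182]
```

Call:
{"method": "apply_moves", "body": {"deltas": [{"translation": [0,0,0.0005],"turn": [0,0,0],"hand": 0.01},{"translation": [0,0,0],"turn": [0,0,0],"hand": 0.01},{"translation": [-0.0015,-0.0037,0],"turn": [0,0,0.025],"hand": 0.01},{"translation": [-0.0015,-0.0037,0],"turn": [0,0,0.025],"hand": 0.01}]}}

```text
time: 13.95
ee_pos: [0.4974, 0.1475, 0.0187]
eef_rot: [0.176, 0.984, 0.0, -0.001]
ft_force: [1.6, 7.3, -5.6]
width: 0.0234
```

```bash
cat >> h.py <<'E'
def sw(step=.1,R=.1642,piv=(.651,.0878)):
    s=readout.read_state();r=s["ee_pos"][:2]-piv;th=np.arctan2(-r[1],-r[0])
    x=-Ro.from_quat(s["eef_rot"]).apply([1,0,0]);y=np.arctan2(x[1],x[0])
    t=np.array([r[1],-r[0]])/np.linalg.norm(r)*-1
    print(f"grip angle {th:.4f} bar yaw {y:.4f} radius {np.linalg.norm(r):.4f}  Ft {s['ft_force'][:2]@t:.1f} Fr {s['ft_force'][:2]@r/np.linalg.norm(r):.1f} F {s['ft_force']} M {s['torque']} z {s['ee_pos'][2]:.4f} t {s['time']}")
    for k in(step,2*step,3*step):
        a=th+k;p=np.array(piv)-R*np.array([np.cos(a),np.sin(a)]);print(k,p-s["ee_pos"][:2])
E
python3 -c "
from h import *
sw(.03)"
```

```text
grip angle -0.3708 bar yaw -0.3533 radius 0.1649  Ft -7.4 Fr 1.1 F [ 1.6302  7.3322 -5.5842] M [ 1.5891 -0.2663  0.0844] z 0.0187 t 13.95
0.03 [-0.0011 -0.0049]
0.06 [-0.0027 -0.0095]
0.09 [-0.0041 -0.0142]
```

Call:
{"method": "apply_moves", "body": {"deltas": [{"translation": [-0.0011,-0.0048,0],"turn": [0,0,0.03],"hand": 0.01},{"translation": [-0.0015,-0.0046,0],"turn": [0,0,0.03],"hand": 0.01},{"translation": [-0.0014,-0.0047,0],"turn": [0,0,0.03],"hand": 0.01}]}}

```text
time: 14.25
ee_pos: [0.4935, 0.1372, 0.0192]
eef_rot: [0.126, 0.992, 0.003, -0.0]
ft_force: [2.3, 4.6, -8.7]
width: 0.0237
```

```bash
python3 -c "
from h import *
sw(.03)"
```

```text
grip angle -0.3039 bar yaw -0.2524 radius 0.1651  Ft -5.1 Fr -0.8 F [ 2.2993  4.6442 -8.6801] M [ 0.8976 -0.2064 -0.5298] z 0.0192 t 14.25
0.03 [-0.0006 -0.005 ]
0.06 [-0.0018 -0.0097]
0.09 [-0.0029 -0.0145]
```

Call:
{"method": "apply_moves", "body": {"deltas": [{"translation": [-0.001,-0.006,-0.0005],"turn": [0,0,0.015],"hand": 0.01},{"translation": [-0.0013,-0.006,0],"turn": [0,0,0.025],"hand": 0.01},{"translation": [-0.0012,-0.006,0],"turn": [0,0,0.025],"hand": 0.01}]}}

```text
time: 14.55
ee_pos: [0.4899, 0.1241, 0.0192]
eef_rot: [0.088, 0.996, 0.007, 0.001]
ft_force: [3.2, 8.0, -10.3]
width: 0.0239
```

```bash
python3 -c "
from h import *
sw(.03)"
```

```text
grip angle -0.2213 bar yaw -0.1761 radius 0.1652  Ft -8.5 Fr -1.3 F [  3.1797   8.0169 -10.3433] M [ 1.8252 -0.2655 -0.059 ] z 0.0192 t 14.55
0.03 [-0.0001 -0.005 ]
0.06 [-0.0009 -0.0099]
0.09 [-0.0017 -0.0148]
```

Call:
{"method": "apply_moves", "body": {"deltas": [{"translation": [-0.0005,-0.0062,-0.0005],"turn": [-0.007,0,0.025],"hand": 0.01},{"translation": [-0.0008,-0.0062,0],"turn": [-0.004,0,0.03],"hand": 0.01},{"translation": [-0.0008,-0.0062,0],"turn": [-0.003,0,0.03],"hand": 0.01}]}}

```text
time: 14.85
ee_pos: [0.4874, 0.1103, 0.0191]
eef_rot: [0.04, 0.999, 0.003, 0.002]
ft_force: [2.8, 7.6, -10.1]
width: 0.0237
```

```bash
python3 -c "
from h import *
sw(.03)"
```

```text
grip angle -0.1366 bar yaw -0.0808 radius 0.1651  Ft -7.9 Fr -1.7 F [  2.7941   7.5723 -10.1099] M [ 1.5409 -0.1048 -0.6001] z 0.0191 t 14.85
0.03 [ 0.0003 -0.005 ]
0.06 [-0.0001 -0.0099]
0.09 [-0.0004 -0.0148]
```

Call:
{"method": "apply_moves", "body": {"deltas": [{"translation": [0,-0.0062,-0.001],"turn": [-0.004,0,0.02],"hand": 0.01},{"translation": [-0.0002,-0.0062,-0.0003],"turn": [-0.004,0,0.025],"hand": 0.01},{"translation": [-0.0003,-0.0062,-0.0003],"turn": [-0.004,0,0.03],"hand": 0.01}]}}

```text
time: 15.15
ee_pos: [0.4861, 0.0968, 0.0184]
eef_rot: [-0.002, 1.0, 0.001, 0.002]
ft_force: [-0.6, 8.4, -4.0]
width: 0.0237
```

```bash
python3 -c "
from h import *
sw(.03)"
```

```text
grip angle -0.0548 bar yaw 0.0031 radius 0.1651  Ft -8.4 Fr 1.0 F [-0.5692  8.4395 -4.0303] M [ 1.8262  0.2211 -0.7271] z 0.0184 t 15.15
0.03 [ 0.0007 -0.005 ]
0.06 [ 0.0007 -0.0099]
0.09 [ 0.0008 -0.0148]
```

Call:
{"method": "apply_moves", "body": {"deltas": [{"translation": [0.0004,-0.0064,0],"turn": [-0.002,0,0.02],"hand": 0.01},{"translation": [0.0003,-0.0064,0],"turn": [-0.002,0,0.028],"hand": 0.01},{"translation": [0.0005,-0.0064,0],"turn": [-0.002,0,0.03],"hand": 0.01}]}}

```text
time: 15.45
ee_pos: [0.4858, 0.0827, 0.0187]
eef_rot: [-0.045, 0.999, 0.002, 0.002]
ft_force: [0.3, 7.8, -6.7]
width: 0.0234
```

```bash
python3 -c "
from h import *
sw(.03)"
```

```text
grip angle 0.0308 bar yaw 0.0900 radius 0.1652  Ft -7.8 Fr -0.5 F [ 0.295   7.8384 -6.7488] M [ 1.765   0.4038 -0.7375] z 0.0187 t 15.45
0.03 [ 0.0013 -0.0049]
0.06 [ 0.0016 -0.0098]
0.09 [ 0.0021 -0.0147]
```

Call:
{"method": "apply_moves", "body": {"deltas": [{"translation": [0.0008,-0.0064,-0.0003],"turn": [-0.002,0,0.025],"hand": 0.01},{"translation": [0.0006,-0.0064,0],"turn": [-0.002,0,0.028],"hand": 0.01},{"translation": [0.0008,-0.0063,0],"turn": [-0.002,0,0.029],"hand": 0.01},{"translation": [0.001,-0.0063,0],"turn": [-0.002,0,0.029],"hand": 0.01}]}}

```text
time: 15.85
ee_pos: [0.4875, 0.0631, 0.0186]
eef_rot: [-0.106, 0.994, 0.003, 0.001]
ft_force: [0.4, 8.2, -6.9]
width: 0.0234
```

```bash
python3 -c "
from h import *
sw(.03)"
```

```text
grip angle 0.1500 bar yaw 0.2114 radius 0.1654  Ft -8.0 Fr -1.6 F [ 0.3662  8.1725 -6.8823] M [ 1.6931  0.3291 -0.8025] z 0.0186 t 15.85
0.03 [ 0.002  -0.0047]
0.06 [ 0.0029 -0.0095]
0.09 [ 0.004  -0.0143]
```

Call:
{"method": "apply_moves", "body": {"deltas": [{"translation": [0.0017,-0.0062,0],"turn": [-0.003,0,0.026],"hand": 0.01},{"translation": [0.0014,-0.0062,0],"turn": [-0.002,0,0.028],"hand": 0.01},{"translation": [0.0016,-0.0061,0],"turn": [-0.002,0,0.028],"hand": 0.01},{"translation": [0.0018,-0.006,0],"turn": [-0.002,0,0.028],"hand": 0.01}]}}

```text
time: 16.25
ee_pos: [0.4915, 0.0434, 0.0185]
eef_rot: [-0.165, 0.986, 0.002, -0.0]
ft_force: [-1.1, 6.8, -4.8]
width: 0.0241
```

```bash
python3 -c "
from h import *
sw(.03)"
```

```text
grip angle 0.2713 bar yaw 0.3310 radius 0.1656  Ft -6.9 Fr -0.8 F [-1.091   6.8073 -4.8163] M [ 1.5134  0.4722 -0.7339] z 0.0185 t 16.25
0.03 [ 0.0027 -0.0044]
0.06 [ 0.0042 -0.009 ]
0.09 [ 0.0059 -0.0137]
```

Call:
{"method": "apply_moves", "body": {"deltas": [{"translation": [0.0025,-0.006,0],"turn": [-0.001,0,0.026],"hand": 0.01},{"translation": [0.0021,-0.0059,0],"turn": [-0.001,0,0.028],"hand": 0.01},{"translation": [0.0023,-0.0058,0],"turn": [-0.001,0,0.028],"hand": 0.01},{"translation": [0.0025,-0.0057,0],"turn": [-0.001,0,0.028],"hand": 0.01}]}}

```text
time: 16.65
ee_pos: [0.498, 0.0241, 0.0183]
eef_rot: [-0.224, 0.975, 0.004, -0.002]
ft_force: [-2.9, 6.6, -3.6]
width: 0.0237
```

```bash
python3 -c "
from h import *
sw(.03)"
```

```text
grip angle 0.3942 bar yaw 0.4515 radius 0.1657  Ft -7.3 Fr 0.1 F [-2.8996  6.6473 -3.627 ] M [ 1.3298  0.5197 -0.4863] z 0.0183 t 16.65
0.03 [ 0.0034 -0.0039]
0.06 [ 0.0055 -0.0084]
0.09 [ 0.0077 -0.0128]
```

Call:
{"method": "apply_moves", "body": {"deltas": [{"translation": [0.003,-0.0056,0.0003],"turn": [-0.003,-0.001,0.026],"hand": 0.01},{"translation": [0.0028,-0.0055,0],"turn": [-0.002,-0.001,0.028],"hand": 0.01},{"translation": [0.0029,-0.0053,0],"turn": [-0.002,-0.001,0.028],"hand": 0.01},{"translation": [0.003,-0.0045,0],"turn": [-0.001,-0.001,0.028],"hand": 0.01}]}}

```text
time: 17.05
ee_pos: [0.5069, 0.0059, 0.0183]
eef_rot: [-0.282, 0.959, 0.003, -0.003]
ft_force: [-3.2, 1.9, -3.3]
width: 0.0238
```

```bash
python3 -c "
from h import *
sw(.03)"
```

```text
grip angle 0.5167 bar yaw 0.5722 radius 0.1658  Ft -3.3 Fr 1.9 F [-3.2453  1.9352 -3.2559] M [ 0.7076  0.6638 -0.3932] z 0.0183 t 17.05
0.03 [ 0.0039 -0.0035]
0.06 [ 0.0065 -0.0076]
0.09 [ 0.0092 -0.0117]
```

Call:
{"method": "apply_moves", "body": {"deltas": [{"translation": [0.002,-0.003,0],"turn": [-0.001,-0.001,0.018],"hand": 0.01},{"translation": [0.002,-0.003,0],"turn": [0,0,0.018],"hand": 0.01}]}}

```text
time: 17.25
ee_pos: [0.5104, -0.0, 0.0184]
eef_rot: [-0.301, 0.954, 0.002, -0.003]
ft_force: [-1.3, 2.8, -4.2]
width: 0.0237
```

```bash
python3 -c "
from h import *
sw(.03)"
```

```text
grip angle 0.5585 bar yaw 0.6116 radius 0.1658  Ft -3.1 Fr -0.3 F [-1.3424  2.7597 -4.2322] M [ 0.7968  0.4117 -0.2628] z 0.0184 t 17.25
0.03 [ 0.004  -0.0033]
0.06 [ 0.0068 -0.0074]
0.09 [ 0.0097 -0.0113]
```

Call:
{"method": "apply_moves", "body": {"deltas": [{"translation": [0.0022,-0.003,0],"turn": [0,0,0.018],"hand": 0.01},{"translation": [0.002,-0.003,0],"turn": [0,0,0.018],"hand": 0.01}]}}

```text
time: 17.45
ee_pos: [0.5144, -0.0062, 0.0184]
eef_rot: [-0.32, 0.947, 0.003, -0.003]
ft_force: [-2.1, 4.0, -3.7]
width: 0.0237
```

```bash
python3 -c "
from h import *
sw(.03)"
```

```text
grip angle 0.6029 bar yaw 0.6513 radius 0.1658  Ft -4.5 Fr -0.6 F [-2.0874  4.0027 -3.7394] M [0.9506 0.448  0.0114] z 0.0184 t 17.45
0.03 [ 0.0042 -0.0031]
0.06 [ 0.0071 -0.007 ]
0.09 [ 0.0102 -0.0109]
```

Call:
{"method": "apply_moves", "body": {"deltas": [{"translation": [0.0018,-0.0026,0],"turn": [0,0,0.012],"hand": 0.01}]}}

```text
time: 17.55
ee_pos: [0.5163, -0.0088, 0.0184]
eef_rot: [-0.327, 0.945, 0.003, -0.003]
ft_force: [-2.9, 3.7, -2.8]
width: 0.0236
```

Call:
{"method": "apply_moves", "body": {"deltas": [{"translation": [0.0018,-0.0026,0],"turn": [0,0,0.012],"hand": 0.01}]}}

```text
time: 17.65
ee_pos: [0.518, -0.0113, 0.0183]
eef_rot: [-0.333, 0.943, 0.003, -0.003]
ft_force: [-2.6, 4.1, -3.0]
width: 0.0233
```

```bash
python3 -c "
from h import *
sw(.03)"
```

```text
grip angle 0.6404 bar yaw 0.6795 radius 0.1658  Ft -4.8 Fr -0.3 F [-2.6114  4.0713 -3.0036] M [1.0886 0.6535 0.3297] z 0.0183 t 17.65
0.03 [ 0.0043 -0.0029]
0.06 [ 0.0074 -0.0068]
0.09 [ 0.0106 -0.0105]
```

Call:
{"method": "apply_moves", "body": {"deltas": [{"translation": [0.0018,-0.0026,0],"turn": [0,0,0.025],"hand": 0.01}]}}

```text
time: 17.75
ee_pos: [0.52, -0.0139, 0.0183]
eef_rot: [-0.346, 0.938, 0.003, -0.003]
ft_force: [-1.3, 2.7, -2.9]
width: 0.0234
```

Call:
{"method": "apply_moves", "body": {"deltas": [{"translation": [0.0018,-0.0024,0],"turn": [0,0,0.022],"hand": 0.01}]}}

```text
time: 17.85
ee_pos: [0.5223, -0.0167, 0.0184]
eef_rot: [-0.357, 0.934, 0.003, -0.003]
ft_force: [-0.7, 1.3, -3.9]
width: 0.0235
```

```bash
python3 -c "
from h import *
sw(.03)"
```

```text
grip angle 0.6819 bar yaw 0.7299 radius 0.1658  Ft -1.4 Fr -0.3 F [-0.6649  1.2522 -3.9086] M [ 0.4035  0.1435 -0.2112] z 0.0184 t 17.85
0.03 [ 0.0044 -0.0028]
0.06 [ 0.0077 -0.0064]
0.09 [ 0.0111 -0.01  ]
```

Call:
{"method": "apply_moves", "body": {"deltas": [{"translation": [0.002,-0.0025,0],"turn": [0,0,0.018],"hand": 0.01}]}}

```text
time: 17.95
ee_pos: [0.5237, -0.0185, 0.0182]
eef_rot: [-0.366, 0.931, 0.003, -0.004]
ft_force: [-8.0, 12.0, -1.2]
width: 0.0239
```

Call:
{"method": "apply_moves", "body": {"deltas": [{"translation": [0.002,-0.0024,0],"turn": [0,0,0.016],"hand": 0.01}]}}

```text
time: 18.05
ee_pos: [0.5241, -0.0189, 0.0178]
eef_rot: [-0.374, 0.927, 0.005, -0.005]
ft_force: [-11.0, 13.0, 2.5]
width: 0.0234
```

```bash
python3 -c "
from h import *
sw(.03)"
```

```text
grip angle 0.6994 bar yaw 0.7676 radius 0.1658  Ft -17.1 Fr 0.1 F [-11.0486  13.0337   2.5386] M [ 3.0862  2.4051 -0.7842] z 0.0178 t 18.05
0.03 [ 0.0045 -0.0027]
0.06 [ 0.0078 -0.0063]
0.09 [ 0.0112 -0.0098]
```

Call:
{"method": "apply_moves", "body": {"deltas": [{"translation": [0,0,0.0003],"turn": [0,0,-0.008],"hand": 0.01},{"translation": [0,0,0],"turn": [0,0,0],"hand": 0.01}]}}

```text
time: 18.25
ee_pos: [0.5235, -0.0182, 0.018]
eef_rot: [-0.371, 0.929, 0.007, -0.006]
ft_force: [-2.8, 3.2, -1.4]
width: 0.0234
```

```bash
python3 -c "
from h import *
sw(.03)"
```

```text
grip angle 0.6933 bar yaw 0.7597 radius 0.1658  Ft -4.2 Fr 0.1 F [-2.7663  3.1542 -1.3782] M [ 0.8085  0.4365 -0.7413] z 0.0180 t 18.25
0.03 [ 0.0045 -0.0027]
0.06 [ 0.0078 -0.0063]
0.09 [ 0.0112 -0.0099]
```

Call:
{"method": "apply_moves", "body": {"deltas": [{"translation": [-0.0003,0.0005,0],"turn": [0.004,0,-0.025],"hand": 0.01},{"translation": [-0.0003,0.0003,0],"turn": [0,0,-0.015],"hand": 0.01},{"translation": [0,0,0],"turn": [0,0,0],"hand": 0.01}]}}

```text
time: 18.55
ee_pos: [0.522, -0.0164, 0.0177]
eef_rot: [-0.352, 0.936, 0.01, -0.005]
ft_force: [-3.1, 2.5, -1.7]
width: 0.0239
```

```bash
python3 -c "
from h import *
sw(.03);need([.522,-.0165,.018],.69)"
```

```text
grip angle 0.6793 bar yaw 0.7195 radius 0.1659  Ft -3.8 Fr 0.8 F [-3.0561  2.4711 -1.6668] M [0.825  0.6371 0.2578] z 0.0177 t 18.55
0.03 [ 0.0044 -0.0027]
0.06 [ 0.0077 -0.0064]
0.09 [ 0.0111 -0.01  ]
shift [ 0.     -0.0001  0.0003] turn [-0.0143 -0.0168 -0.0295] F [-3.0561  2.4711 -1.6668] M [0.825  0.6371 0.2578] w 0.02393976435068698 t 18.55
yaw 0.7195345487760325 pos [ 0.522  -0.0164  0.0177]
```

Call:
{"method": "apply_moves", "body": {"deltas": [{"translation": [-0.0008,0.001,0.0003],"turn": [-0.007,-0.008,-0.01],"hand": 0.01},{"translation": [-0.0002,0.0003,0],"turn": [-0.006,-0.007,0],"hand": 0.01},{"translation": [0,0,0],"turn": [0,0,0],"hand": 0.01}]}}

```text
time: 18.85
ee_pos: [0.5215, -0.0163, 0.0181]
eef_rot: [-0.347, 0.938, -0.001, 0.0]
ft_force: [-0.2, 2.4, -4.8]
width: 0.0238
```

```bash
python3 -c "
from h import *
sw(.03);need([.522,-.0165,.018],.69)"
```

```text
grip angle 0.6774 bar yaw 0.7079 radius 0.1662  Ft -2.0 Fr -1.3 F [-0.2413  2.4343 -4.8121] M [0.4081 0.1392 0.1654] z 0.0181 t 18.85
0.03 [ 0.0047 -0.0026]
0.06 [ 0.0079 -0.0063]
0.09 [ 0.0113 -0.0099]
shift [ 0.0005 -0.0002 -0.0001] turn [ 0.0014  0.0007 -0.0179] F [-0.2413  2.4343 -4.8121] M [0.4081 0.1392 0.1654] w 0.02376362017083011 t 18.85
yaw 0.7078760254713553 pos [ 0.5215 -0.0163  0.0181]
```

Call:
{"method": "apply_moves", "body": {"deltas": [{"translation": [-0.0035,-0.0017,0],"turn": [0,0,-0.01],"hand": 0.01},{"translation": [-0.0035,-0.0028,0],"turn": [0,0,0],"hand": 0.01},{"translation": [-0.0035,-0.0028,0],"turn": [0,0,0],"hand": 0.01}]}}

```text
time: 19.15
ee_pos: [0.5109, -0.0243, 0.0181]
eef_rot: [-0.342, 0.94, -0.001, 0.0]
ft_force: [-0.2, 1.5, -5.3]
width: 0.0234
```

```bash
python3 -c "
from h import *
sw(.03);need([.522,-.0165,.018],.69)"
```

```text
grip angle 0.6746 bar yaw 0.6973 radius 0.1794  Ft -1.3 Fr -0.8 F [-0.1776  1.495  -5.2647] M [0.3485 0.1696 0.0911] z 0.0181 t 19.15
0.03 [0.015  0.0057]
0.06 [0.0183 0.002 ]
0.09 [ 0.0216 -0.0016]
shift [ 0.0111  0.0078 -0.0001] turn [ 0.0018  0.0017 -0.0073] F [-0.1776  1.495  -5.2647] M [0.3485 0.1696 0.0911] w 0.023410970842756028 t 19.15
yaw 0.6973131489595752 pos [ 0.5109 -0.0243  0.0181]
```

Call:
{"method": "apply_moves", "body": {"deltas": [{"translation": [-0.0048,-0.0036,0],"turn": [0,0,-0.006],"hand": 0.01},{"translation": [-0.0048,-0.0039,0],"turn": [0,0,0],"hand": 0.01},{"translation": [-0.0048,-0.0039,0],"turn": [0,0,0],"hand": 0.01},{"translation": [-0.0048,-0.0039,0],"turn": [0,0,0],"hand": 0.01}]}}

```text
time: 19.55
ee_pos: [0.4897, -0.0412, 0.0181]
eef_rot: [-0.338, 0.941, -0.001, 0.0]
ft_force: [-0.1, 1.4, -4.1]
width: 0.0238
```

```bash
python3 -c "
from h import *
sw(.03)"
```

```text
grip angle 0.6746 bar yaw 0.6905 radius 0.2065  Ft -1.2 Fr -0.8 F [-0.0857  1.4205 -4.0728] M [0.3249 0.1367 0.1698] z 0.0181 t 19.55
0.03 [0.0362 0.0226]
0.06 [0.0394 0.0189]
0.09 [0.0428 0.0153]
```

Call:
{"method": "apply_moves", "body": {"deltas": [{"translation": [-0.0048,-0.0036,0],"turn": [0,0,-0.004],"hand": 0.01},{"translation": [-0.0055,-0.0044,0],"turn": [0,0,0],"hand": 0.01},{"translation": [-0.007,-0.0056,0],"turn": [0,0,0],"hand": 0.01},{"translation": [-0.009,-0.0072,0],"turn": [0,0,0],"hand": 0.01},{"translation": [-0.009,-0.0072,0],"turn": [0,0,0],"hand": 0.01}]}}

```text
time: 20.05
ee_pos: [0.4517, -0.0725, 0.0183]
eef_rot: [-0.336, 0.942, -0.002, 0.001]
ft_force: [1.4, -0.9, -6.4]
width: 0.0236
```

```bash
python3 - <<'E'
from h import *
sw(.03)
a=camera("scene")[:,:,::-1];b=camera("side")[:,:,::-1]
A=cv2.resize(a[200:260,260:340],(400,300),interpolation=2);B=cv2.resize(b[160:220,255:335],(400,300),interpolation=2)
cv2.imwrite("pics/k.png",np.hstack([A,B]))
E
```

```text
grip angle 0.6774 bar yaw 0.6849 radius 0.2558  Ft 1.6 Fr -0.6 F [ 1.438  -0.8546 -6.3513] M [ 0.0158  0.1314 -0.02  ] z 0.0183 t 20.05
0.03 [0.0745 0.0536]
0.06 [0.0778 0.0499]
0.09 [0.0811 0.0463]
```

View pics/k.png

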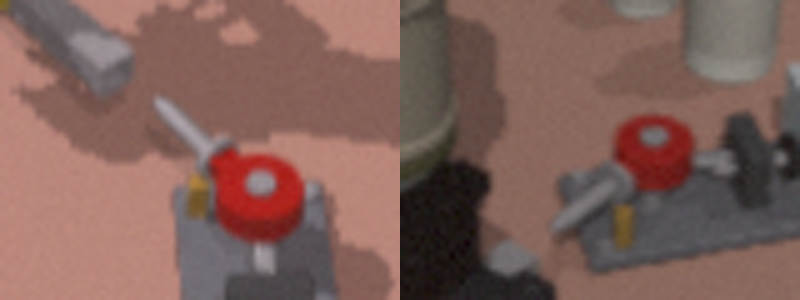

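```bash
python3 - <<'E'
from h import *
c=calibration("scene")
t=plane(c,(158/5+260-.4,98/5+200-.4),.058);r=plane(c,(208/5+260-.4,150/5+200-.4),.058);print(t,r)
for p in([.651,.0878],[.651,.0895]):
    v=np.array(p)-t[:2];print(np.arctan2(v[1],v[0]),np.linalg.norm(v))
print("stop bar dir =",2.54+1.2+.025-np.pi)
need([.531,-.3035,.06],.077)
E
```

```text
[0.5651 0.0296 0.058 ] [0.6101 0.0591 0.058 ]
0.5952867429710782 0.10377503391195922
0.6087262276510008 0.10473776115888936
stop bar dir = 0.623407346410207
shift [ 0.0801 -0.2303  0.0419] turn [ 0.003   0.0003 -0.606 ] F [-0.1626 -0.9138 -5.0899] M [0.0736 0.1645 0.0292] w 0.02416224387969539 t 20.15
yaw 0.6830010230557074 pos [ 0.4509 -0.0732  0.0181]
```

Call:
{"method": "apply_moves", "body": {"deltas": [{"translation": [-0.005,-0.01,0.02],"turn": [0,0,0],"hand": 0.01},{"translation": [0,-0.02,0.03],"turn": [0,0,-0.05],"hand": 0.01},{"translation": [0.005,-0.03,0.03],"turn": [0,0,-0.07],"hand": 0.01},{"translation": [0.015,-0.035,0.015],"turn": [0,0,-0.09],"hand": 0.01},{"translation": [0.015,-0.035,0],"turn": [0,0,-0.09],"hand": 0.01}]}}

```text
time: 20.65
ee_pos: [0.4801, -0.2021, 0.1172]
eef_rot: [-0.19, 0.982, 0.0, 0.001]
ft_force: [0.4, -0.2, -5.0]
width: 0.024
```

Call:
{"method": "apply_moves", "body": {"deltas": [{"translation": [0.015,-0.035,0],"turn": [0,0,-0.09],"hand": 0.01},{"translation": [0.015,-0.03,0],"turn": [0,0,-0.09],"hand": 0.01},{"translation": [0.005,-0.015,0],"turn": [0,0,-0.06],"hand": 0.01}]}}

```text
time: 20.95
ee_pos: [0.5179, -0.2881, 0.1187]
eef_rot: [-0.065, 0.998, -0.001, 0.003]
ft_force: [-0.0, 0.2, -4.7]
width: 0.0233
```

```bash
python3 -c "
from h import *
need([.5305,-.3035,.06],.077)"
```

```text
shift [ 0.0126 -0.0154 -0.0587] turn [ 0.0026  0.0053 -0.0539] F [-0.0289  0.249  -4.7387] M [0.0182 0.0836 0.0675] w 0.023341245198963204 t 20.95
yaw 0.13088619578963567 pos [ 0.5179 -0.2881  0.1187]
```

Call:
{"method": "apply_moves", "body": {"deltas": [{"translation": [0.007,-0.01,-0.01],"turn": [0.002,0.005,-0.04],"hand": 0.01},{"translation": [0.004,-0.005,-0.02],"turn": [0,0,-0.014],"hand": 0.01},{"translation": [0,0,-0.015],"turn": [0,0,0],"hand": 0.01},{"translation": [0,0,0],"turn": [0,0,0],"hand": 0.01}]}}

```text
time: 21.35
ee_pos: [0.5299, -0.3065, 0.0715]
eef_rot: [-0.035, 0.999, -0.001, 0.0]
ft_force: [-0.7, 0.5, -4.7]
width: 0.0234
```

```bash
python3 -c "
from h import *
need([.5295,-.3035,.004],.077)"
```

```text
shift [-0.0004  0.003  -0.0675] turn [0.0024 0.0002 0.0066] F [-0.6823  0.5423 -4.7234] M [ 0.0324  0.1504 -0.01  ] w 0.023446212965925636 t 21.35
yaw 0.07037084034130824 pos [ 0.5299 -0.3065  0.0715]
```

Call:
{"method": "apply_moves", "body": {"deltas": [{"translation": [0,0.003,-0.015],"turn": [0.002,0,0.006],"hand": 0.01},{"translation": [0,0,-0.015],"turn": [0,0,0],"hand": 0.01},{"translation": [0,0,-0.012],"turn": [0,0,0],"hand": 0.01},{"translation": [0,0,0],"turn": [0,0,0],"hand": 0.01}]}}

```text
time: 21.75
ee_pos: [0.5302, -0.3011, 0.0269]
eef_rot: [-0.04, 0.999, 0.0, 0.001]
ft_force: [-0.7, -0.6, -6.3]
width: 0.0234
```

```bash
python3 -c "
from h import *
need([.5295,-.3035,.004],.077)"
```

```text
shift [-0.0007 -0.0024 -0.0229] turn [-0.0009  0.0011 -0.0032] F [-0.7353 -0.5627 -6.2884] M [0.0313 0.0749 0.031 ] w 0.023351501007394016 t 21.75
yaw 0.08022998972997018 pos [ 0.5302 -0.3011  0.0269]
```

Call:
{"method": "apply_moves", "body": {"deltas": [{"translation": [0,-0.0022,-0.006],"turn": [0,0,-0.003],"hand": 0.01},{"translation": [0,0,-0.006],"turn": [0,0,0],"hand": 0.01},{"translation": [0,0,-0.004],"turn": [0,0,0],"hand": 0.01},{"translation": [0,0,-0.002],"turn": [0,0,0],"hand": 0.01}]}}

```text
time: 22.15
ee_pos: [0.5309, -0.3039, 0.0084]
eef_rot: [-0.039, 0.999, 0.0, 0.001]
ft_force: [-0.3, -0.7, -5.7]
width: 0.0237
```

```bash
python3 -c "
from h import *
need([.5295,-.3035,.004],.077)"
```

```text
shift [-0.0014  0.0004 -0.0044] turn [-0.0001  0.0028 -0.0001] F [-0.325  -0.7292 -5.7325] M [-0.0123  0.1215  0.0259] w 0.02369698026632856 t 22.15
yaw 0.07709173902785181 pos [ 0.5309 -0.3039  0.0084]
```

Call:
{"method": "apply_moves", "body": {"deltas": [{"translation": [0,0,-0.002],"turn": [0,0,0],"hand": 0.01},{"translation": [0,0,-0.0015],"turn": [0,0,0],"hand": 0.01}]}}

```text
time: 22.35
ee_pos: [0.5311, -0.3041, 0.0049]
eef_rot: [-0.038, 0.999, -0.0, 0.002]
ft_force: [0.3, 0.6, -4.3]
width: 0.0232
```

Call:
{"method": "apply_moves", "body": {"deltas": [{"translation": [0,0,-0.001],"turn": [0,0,0],"hand": 0.01}]}}

```text
time: 22.45
ee_pos: [0.5312, -0.3041, 0.004]
eef_rot: [-0.038, 0.999, -0.0, 0.002]
ft_force: [0.1, 0.1, -3.6]
width: 0.0236
```

```bash
python3 -c "
from h import *
need([.5295,-.3035,.004],.077)"
```

```text
shift [-0.0017  0.0006  0.    ] turn [ 0.0002  0.0035 -0.    ] F [ 0.0583  0.1072 -3.5992] M [0.0631 0.1261 0.0041] w 0.023643136789367233 t 22.45
yaw 0.07700538506351193 pos [ 0.5312 -0.3041  0.004 ]
```

Touching down; release and rise.

Call:
{"method": "apply_moves", "body": {"deltas": [{"translation": [0,0,-0.0005],"turn": [0,0,0],"hand": 0.01},{"translation": [0,0,0],"turn": [0,0,0],"hand": 0.03},{"translation": [0,0,0],"turn": [0,0,0],"hand": 0.06},{"translation": [0,0,0],"turn": [0,0,0],"hand": 0.087},{"translation": [0,0,0],"turn": [0,0,0],"hand": 0.087}]}}

```text
time: 22.95
ee_pos: [0.5333, -0.3052, 0.0059]
eef_rot: [-0.038, 0.999, -0.001, 0.004]
ft_force: [-0.6, 0.5, -0.5]
width: 0.0465
```

Call:
{"method": "apply_moves", "body": {"deltas": [{"translation": [0,0,0],"turn": [0,0,0],"hand": 0.087},{"translation": [0,0,0],"turn": [0,0,0],"hand": 0.087},{"translation": [0,0,0],"turn": [0,0,0],"hand": 0.087},{"translation": [0,0,0],"turn": [0,0,0],"hand": 0.087},{"translation": [0,0,0.01],"turn": [0,0,0],"hand": 0.087}]}}

```text
time: 23.45
ee_pos: [0.5328, -0.3049, 0.0153]
eef_rot: [-0.038, 0.999, -0.001, 0.003]
ft_force: [-0.7, 0.8, -0.6]
width: 0.0835
```

Call:
{"method": "apply_moves", "body": {"deltas": [{"translation": [0,0,0.02],"turn": [0,0,0],"hand": 0.087},{"translation": [0,0,0.035],"turn": [0,0,0],"hand": 0.087},{"translation": [0,0,0.045],"turn": [0,0,0],"hand": 0.087},{"translation": [0,0,0.045],"turn": [0,0,0],"hand": 0.087},{"translation": [0.03,0,0.04],"turn": [0,0,0],"hand": 0.087}]}}

```text
time: 23.95
ee_pos: [0.5555, -0.3051, 0.2048]
eef_rot: [-0.036, 0.999, 0.0, -0.001]
ft_force: [1.6, -2.0, 0.2]
width: 0.0869
```

Call:
{"method": "apply_moves", "body": {"deltas": [{"translation": [0.03,0,0.02],"turn": [0,0,0],"hand": 0.087},{"translation": [0.02,0.01,0.01],"turn": [0,0,0],"hand": 0.087},{"translation": [0,0,0],"turn": [0,0,0],"hand": 0.087}]}}

```text
time: 24.25
ee_pos: [0.6113, -0.2948, 0.2461]
eef_rot: [-0.037, 0.999, -0.002, 0.005]
ft_force: [-0.4, -0.3, -0.9]
width: 0.087
```

```bash
python3 - <<'E'
from h import *
import pickle
c=calibration("wrist");im=camera("wrist");pickle.dump(c,open("w5.pkl","wb"));cv2.imwrite("pics/w5.png",im[:,:,::-1])
need([.65,.09,.26],.05)
q=proj(c,[[.4623,-.3083,.055],[.6507,-.2937,.056]]);print(q)
m=cv2.inRange(im[:,:,::-1],(0,150,150),(90,255,255))
k=cv2.connectedComponentsWithStats(m)[2];k=k[1:][np.argmax(k[1:,4])];print(k)
print('rear',plane(c,(k[0]+k[2]/2,k[1]),.055),'yellow front',plane(c,(k[0]+k[2]/2,k[1]+k[3]),.055),'L/R mid',plane(c,(k[0],k[1]+k[3]/2),.055)-plane(c,(k[0]+k[2],k[1]+k[3]/2),.055))
E
```

```text
shift [0.0405 0.3864 0.0145] turn [ 0.0041  0.0094 -0.0218] F [-0.0163 -0.5497  0.9112] M [-0.0177  0.0069  0.0949] w 0.08674977661854921 t 24.3
yaw 0.07186308759208815 pos [ 0.6095 -0.2964  0.2455]
[[279.333   55.701 ]
 [280.1349 208.9306]]
[ 269   55   20   78 1458]
rear [ 0.4616 -0.3087  0.055 ] yellow front [ 0.5515 -0.3023  0.055 ] L/R mid [ 0.0018 -0.0243  0.    ]
```

Call:
{"method": "apply_moves", "body": {"deltas": [{"translation": [0.005,0.045,0.005],"turn": [0,0,0],"hand": 0.087},{"translation": [0.005,0.045,0.005],"turn": [0,0,0],"hand": 0.087},{"translation": [0.005,0.045,0.002],"turn": [0,0,0],"hand": 0.087},{"translation": [0.005,0.045,0],"turn": [0,0,0],"hand": 0.087},{"translation": [0.005,0.045,0],"turn": [0,0,0],"hand": 0.087}]}}

```text
time: 24.8
ee_pos: [0.6258, -0.0785, 0.2566]
eef_rot: [-0.026, 1.0, -0.005, 0.002]
ft_force: [0.6, 1.4, 0.1]
width: 0.0869
```

Call:
{"method": "apply_moves", "body": {"deltas": [{"translation": [0.005,0.045,0],"turn": [0,0,0],"hand": 0.087},{"translation": [0.005,0.045,0],"turn": [0,0,0],"hand": 0.087},{"translation": [0,0.03,0],"turn": [0,0,0],"hand": 0.087},{"translation": [0,0,0],"turn": [0,0,0],"hand": 0.087}]}}

```text
time: 25.2
ee_pos: [0.6314, 0.0506, 0.2551]
eef_rot: [-0.028, 1.0, -0.004, -0.001]
ft_force: [0.6, -0.1, -0.7]
width: 0.087
```

```bash
python3 - <<'E'
from h import *
import pickle
c=calibration("wrist");im=camera("wrist");pickle.dump(c,open("w6.pkl","wb"));cv2.imwrite("pics/w6.png",im[:,:,::-1])
print(readout.read_state()["ee_pos"])
q=proj(c,[[.567,.03,.058],[.651,.088,.07]]);print(q)
x,y=(q.mean(0)).astype(int);x0=max(0,x-75);y0=max(0,y-60);print(x0,y0)
cv2.imwrite("pics/w6c.png",cv2.resize(im[y0:y0+112,x0:x0+150,::-1],None,fx=5,fy=5,interpolation=cv2.INTER_CUBIC))
E
```

```text
[0.6315 0.048  0.2552]
[[268.926  130.3176]
 [309.6933 198.8065]]
214 104
```

View pics/w6c.png

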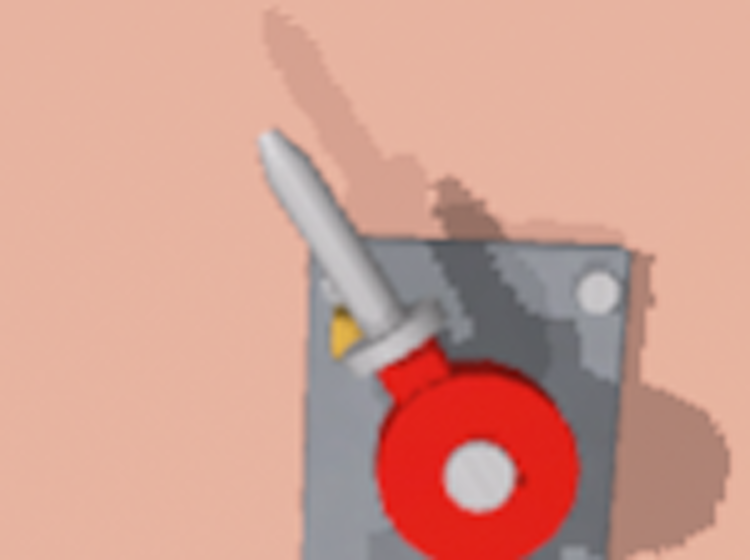

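```bash
python3 - <<'E'
from h import *
import pickle
c=pickle.load(open("w6.pkl","rb"))
S=lambda x,y:(x/5+214-.4,y/5+104-.4)
t=plane(c,S(269,137),.058);h=plane(c,S(480,477),.07);v=(h-t)[:2];print(t,h,np.linalg.norm(v))
a,b=plane(c,S(310,237),.008),plane(c,S(628,247),.008);e=b-a;py=np.arctan2(-e[0],e[1])
A=np.arctan2(v[1],v[0]);print("dir",A,"press yaw",py,"lever",A+np.pi-py-2.54)
c=pickle.load(open("w2.pkl","rb"));S=lambda x,y:(x/4+190-.375,y/4+69-.375)
t=plane(c,S(518,154),.058);v=(h-t)[:2];A0=np.arctan2(v[1],v[0]);print("start",A0,A0+np.pi-.025-2.54,"swing",A-A0)
E
```

```text
[0.568  0.0281 0.058 ] [0.6513 0.0879 0.07  ] 0.10255759130356244
dir 0.6226258777510068 press yaw 0.027050701094577703 lever 1.1971678302462223
start -0.4112631514515488 0.16532950213824416 swing 1.0338890292025555
```

```bash
python3 -c "
from bench import order
print(order.close_job())"
```

```text
the job is handed in; nothing more can be done
None
```

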